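# Fill the ice crusher and hold its lid at pulse

## Robot

A 7-joint arm with a two-finger parallel gripper is mounted at the origin on the work surface. World frame = base frame: x ahead of the robot, y to its left, z up, the work surface at z = 0. Lengths are in m, angles in rad, forces in N, time in s.
With the tool pointing down it reaches from about 0.425 to 0.8 m from the base axis. Payload 8.3 kg.
Tool frame: the origin (TCP) lies on the centre line of the jaws, within the pads' length; the fingertips stand 8 mm ahead of it and the grasp point (between the pads) lies 11 mm behind it (nose_length is the distance from the TCP to the fingertips, in m); z points along the fingers, y is the direction in which the jaws open and shut (so a half turn about z gives the same grasp; the last joint's range is limited). The gripper opens to 85 mm and grips with 20 to 120 N. Pads are 22 mm wide; open, the fingers measure 114 mm over their backs; the gripper's body (76 mm by 85 mm) begins 54 mm behind the grasp point. The pads swing forward as they close: fully open they stand 13 mm farther back than shut.
Start: joints at [-1.286, 0.383, 0.016, 1.37, -0.006, 1.388, -0.046], TCP at [0.213, 0.588, 0.239] pointing down, gripper open.
Joint ranges: [-2.95, 2.95], [-0.25, 2.06], [-1.52, 1.56], [0.18, 2.33], [-1.44, 4.58], [0.02, 2.06], [-3.01, 3.01]. Speed limits (rad/s): [2.39, 2.39, 3.01, 3.01, 3.14, 3.14, 3.14].

## Interface

Orientations are given as a rotation vector (axis times angle).
In Python, from station import * gives the robot as it stands. The module is installed in compiled form; this text tells all that it offers.
- The arm moves only by the tool step_arm, never from a script. Its argument "rows" is a list that holds one entry, the list of rows, each a list of 7 numbers: the shift along the tool's x, y, z in mm, then the turn, a rotation vector about the tool's x, y, z in degrees, then the opening, from -1 (shut) to 1 (fully open). In form: [[[x, y, z, rx, ry, rz, gripper], ...]]. A call has 1 to 12 rows; each row shifts and turns the commanded pose from where the row before left it, along the tool's axes as they then stand; what a row does not reach is not made up. A row lasts 1/8 s, in which the tool goes at most 62.5 mm and 10.7 degrees, less where a joint would pass 70% of its speed; a pose out of reach is approached as far as the arm can. A call with a gripper value outside its range is refused whole. The fingers move at their own pace and stop on an object; "squeeze" is the grip in N (left out, the last holds). Time passes only in rows, so rows that do not move let the fingers close. It gives the time, the measured TCP pose, the force and the opening at its end, in the units of the state.
- get_state(): the state, without advancing time (a new reading comes with each control period).
- capture(name): name is "scene" or "side" or "wrist"; returns (picture, depth): 400x640x3 uint8, red, green, blue; 400x640 float32, m along the optical axis (not along the pixel's ray), 0 where there is no reading.
- camera_info(name): a dict with "camera_matrix" (3x3 intrinsics, pixels), "k1" (the pictures are not rectified: a ray, as slopes to the right and down, at radius r is drawn at 1 + k1 r^2 times it, then the intrinsics apply), "eye" and "attitude" of the camera in the world; the wrist camera has in their place "hand_eye" (4x4, takes a point from camera to tool coordinates, whose origin is the TCP and whose axes are the flange's). Camera axes: x right, y down, z forward; pixel columns grow to the right and rows downward; lengths in m; the calibration is good to about 2 mm. A picture is of the moment at which its call begins: read the wrist's pose just before it. camera_info takes no time and is no camera call.
- job_done(): hands the job in, once; it reports no verdict.
The state is a dict: "time": time; "joint_pos": joint angles; "joint_velocities": joint speeds; "tau": joint torques, N m; "tcp_pos": TCP position; "orientation": TCP orientation; "wrist_force": force on the tool from outside, world axes, zero at the start; "moment": the same for the moment, N m; "grip_width": finger opening in m.
Only numpy, scipy, OpenCV 4.12 (cv2) and the standard library are available. Lean on these libraries where they do the work, as an engineer would, in place of code of your own. Each camera call takes 0.05 s, during which the arm holds its last target.

## Task

Crush the ice for the drinks: without touching the ice itself, tip all five cubes from the scoop into the crusher's open bowl, then stand the empty scoop upright back on the table. Fit the crusher's bayonet lid, lugs down through the two gaps in the rim until it sits fully home, and turn it clockwise (seen from above) half-way, its bar handle pointing at the tall half-way ribs, never on to the lock click. That is the pulse position and it springs back when let go, so finish while still gripping the lid and holding it there; leave the cup and the ashtray where they are.

Things in the scene. Friction and masses are not known exactly. Their poses are not given: they have to be found in the camera images.
- scoop_grip (a point): Handle of the aluminium ice scoop (loose, 0.2 kg): flat-sided level bar along x, 16 mm wide (y), 20 mm tall, above the pan; it runs from 35 mm to -x to 65 mm to +x of this point, with a riser at its +x end only. This point: mid-height of the bar, over the pan's centre and near the centre of mass, 94 mm above the scoop's underside. x points from the mouth to the back, z up.
- bowl_rim (a point): Centre of the mouth of the ice crusher's bowl, on the rim's top, 134 mm above the table. Crusher: fixed, round white base 132 mm across with a grey battery block on its +x side, clear bowl above, 120 mm outside, 108 mm inside, 68 mm deep. The rim has an inward flange 5 mm thick that leaves a 94 mm opening. x points to the battery, z up.
- lid_grip (a point): Grey bayonet lid (loose, 0.14 kg), plug down. Handle: upright flat-sided bar 68 mm long (x), 16 mm wide (y), 42 mm tall on a round plate 120 mm across, 6 mm thick. This point: on the lid's axis in the bar, 43 mm above the plug's foot, 23 mm above the plate, 19 mm below the bar's top; with the lid home it is 29 mm above bowl_rim, z up. At half-way the bar points at the half-way ribs.
- pulse_ring (a joint): Sprung switch ring under the crusher's rim, pushed round by the lid's lugs, rad: 0 at rest, growing clockwise; about 0.55 at half-way (pulse), where it pushes back with 0.08 N m; the lock plunger is felt from about 0.95 and clicks at about 1.1. Springs back to 0 when the lid is let go.
- cup_mid (a point): Aluminium cup, empty, 72 mm across and 95 mm tall, on a thin orange silicone coaster; this point is half-way up. A bystander.
- ashtray_mid (a point): Round glass ashtray, 110 mm across and 35 mm tall; this point is half-way up. A bystander.
- ice1_mid (a point): Ice cube, 22 mm, 10 g, loose in the scoop at the start; this point is its centre.
- ice2_mid (a point): Ice cube, 22 mm, 10 g, loose in the scoop at the start; this point is its centre.
- ice3_mid (a point): Ice cube, 22 mm, 10 g, loose in the scoop at the start; this point is its centre.
- ice4_mid (a point): Ice cube, 22 mm, 10 g, loose in the scoop at the start; this point is its centre.
- ice5_mid (a point): Ice cube, 22 mm, 10 g, loose in the scoop at the start; this point is its centre.
- scoop_mouth (a point): Middle of the floor edge at the open mouth of the scoop, 65 mm along -x and 91 mm below scoop_grip. The pan is flat, 130 mm long (x), 70 mm wide, walls 40 mm high and 3 mm thick on both long sides and at the back, no wall or lip at the mouth. The ice starts to slide at about 0.15 rad of tilt; by 0.7 all is out.
- rim_gap (a point): Middle of one of the two gaps in the rim's flange for the lid's lugs, each about 23 mm wide, at bowl_rim's +x (this point) and -x; this one is on the battery side, 51 mm from the bowl's axis. A low rib 20 mm wide stands outside the rim at each gap.
- half_rib (a point): Top of the half-way rib: a narrow upright rib 26 mm tall that stands out 12 mm from the bowl, twice as far as the other ribs, 0.60 rad (34 degrees) clockwise of the gap seen from above; this point is 66 mm from the bowl's axis; its twin is opposite. The pair of short narrow ribs 1.2 rad clockwise of each gap marks the lock.
- lid_lug (a point): Centre of the lid's lug at +x; another is at -x, so either way round fits. Lugs: round, 15 mm wide, 6 mm tall, centred 44 mm from the axis under the ends of the bar, 4 mm above the plug's foot. Plug: 89 mm across, 14 mm deep, tapered foot. Once through the gaps the lid turns clockwise; the lugs slide under the flange and meet the pulse ring after about 0.05 rad.
Things that resemble listed ones, but are neither listed nor needed, are in the scene too. Leave any yellow look-alike of the part that bears lid_grip alone.

How it is judged:
On the way, in this order (a step that is already met when the one before it is completed fails the run):
1. all five ice cubes lie in the crusher's bowl (horizontal distance between each of ice1_mid, ice2_mid, ice3_mid, ice4_mid, ice5_mid and bowl_rim below 0.054 m and z of each of ice1_mid, ice2_mid, ice3_mid, ice4_mid, ice5_mid in the frame of bowl_rim below -0.008 m), for 0.2 s.
2. the scoop stands upright on the table, let go (height (world z) of scoop_grip between 0.088 and 0.1 m and angle between scoop_grip's own z axis and vertical below 0.1 rad and contact force between scoop and the fingers below 0.1 N), for 0.2 s.
3. the lid sits fully home on the bowl with its lugs down through the gaps (horizontal distance between lid_grip and bowl_rim below 0.005 m and z of lid_grip in the frame of bowl_rim between 0.024 and 0.0325 m and angle between lid_grip's own z axis and vertical below 0.07 rad), for 0.1 s.
At the end, for the whole second after the job is handed in: Lid home on the rim (5 mm, level), turned 0.43 to 0.77 rad clockwise of the gaps, pulse ring pushed round and still, fingers still gripping the lid; all five ice cubes in the bowl; scoop upright on the table, let go (all of step 1 and all of step 2 and all of step 3 and angle between the x axis of lid_grip and the x axis of bowl_rim, either way round between 0.43 and 0.77 rad and value of joint pulse_ring between 0.33 and 0.8 rad and velocity of joint pulse_ring between -0.1 and 0.1 rad/s and contact force between the fingers and lid above 1 N); the arm keeps its last pose, push and grip.
It fails at once if the lid is turned on to the lock click (value of joint pulse_ring above 1.08 rad).
It fails at once if the cup is moved or tipped (distance of cup_mid from where it was at the start of the episode above 0.03 m or angle between cup_mid's own z axis and vertical above 0.3 rad).
It fails at once if the ashtray is moved (distance of ashtray_mid from where it was at the start of the episode above 0.03 m).
It fails at once if the fingers touch the ice (contact force between the fingers and ice1 above 0.3 N or contact force between the fingers and ice2 above 0.3 N or contact force between the fingers and ice3 above 0.3 N or contact force between the fingers and ice4 above 0.3 N or contact force between the fingers and ice5 above 0.3 N).
It also fails if it takes over 72 s, if anything falls off the work surface, if the arm or the gripper's body presses on something with over 40 N, if the wrist force passes 120 N, or if a joint passes its speed limit or range.

## Working session

There is one attempt and no reset: what is moved stays moved. The work goes in short steps, Python scripts to look and compute and a tool call to move; the robot and the scene stay as the last step left them, time stands still between calls to the robot, and variables do not carry over. Pictures are saved under pics/ and viewed, and the job is handed in when it is done.

Besides the shell and the picture viewer there is one more tool, called after ">>>" as a command line: name --argument value ..., lists and objects as JSON in quotes. step_arm: Moves the arm, as the interface text tells. Its arguments: {"type":"object","properties":{"rows":{"type":"array"},"squeeze":{"type":"number"}},"required":["rows"]}

```bash
mkdir -p pics; python3 - <<'E'
from station import *
import cv2
s=get_state()
for k in s: print(k,s[k])
for n in ["scene","side","wrist"]:
    p,d=capture(n); cv2.imwrite(f"pics/{n}0.png",p[:,:,::-1]); print(n,camera_info(n), (d>0).mean())
E
```

```text
time 0.0
joint_pos [-1.28588872  0.38425669  0.01640039  1.37118686 -0.00631423  1.38821
 -0.04650011]
joint_velocities [ 0.0013368   0.00119281 -0.00015491  0.00017961  0.000989    0.00042311
  0.00010354]
tau [ 1.91816785e-04 -6.27590132e+01  8.44597109e-01 -3.71830380e+01
  1.66055124e-02  1.41890455e-02  1.55118005e-05]
tcp_pos [0.21282825 0.58711021 0.23825271]
orientation [-0.54347449 -3.09390635  0.00312058]
wrist_force [ 0.38938478 -0.53028439 -1.32168584]
moment [ 0.01628131  0.00998321 -0.00676357]
grip_width 0.08578036412033242
scene {'camera_matrix': array([[370.13825329,   0.        , 316.51467433],
       [  0.        , 370.13825329, 202.33057854],
       [  0.        ,   0.        ,   1.        ]]), 'k1': -0.027694892294111182, 'eye': array([1.19898137, 0.14359417, 0.79964728]), 'attitude': array([-1.60363197, -2.02048562,  0.74895482])} 0.99625390625
side {'camera_matrix': array([[402.19743181,   0.        , 312.9722139 ],
       [  0.        , 402.19743181, 202.67159683],
       [  0.        ,   0.        ,   1.        ]]), 'k1': -0.056858005852545974, 'eye': array([0.42253093, 0.65528808, 0.86164369]), 'attitude': array([-0.32810937,  2.80851631, -1.1058737 ])} 0.99594921875
wrist {'camera_matrix': array([[334.00161801,   0.        , 330.52101733],
       [  0.        , 334.00161801, 198.50109692],
       [  0.        ,   0.        ,   1.        ]]), 'k1': -0.00823570173853016, 'hand_eye': array([[ 9.65517118e-04, -9.60436758e-01, -2.78496502e-01,
         7.12575970e-02],
       [ 9.99999426e-01,  7.97760801e-04,  7.15692173e-04,
        -2.12133088e-04],
       [-4.65203479e-04, -2.78497033e-01,  9.60436977e-01,
        -1.35269763e-01],
       [ 0.00000000e+00,  0.00000000e+00,  0.00000000e+00,
         1.00000000e+00]])} 0.9960234375
```

View pics/scene0.png

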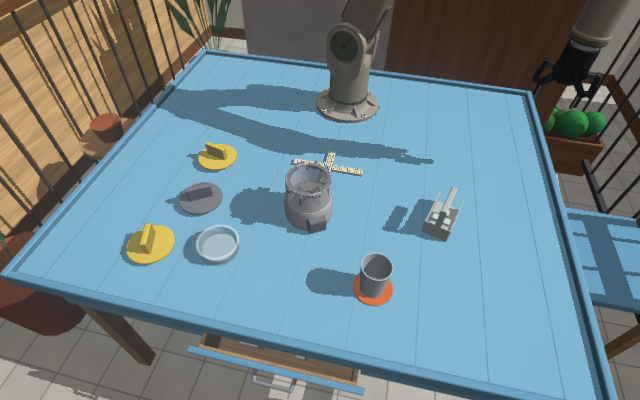

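View pics/side0.png

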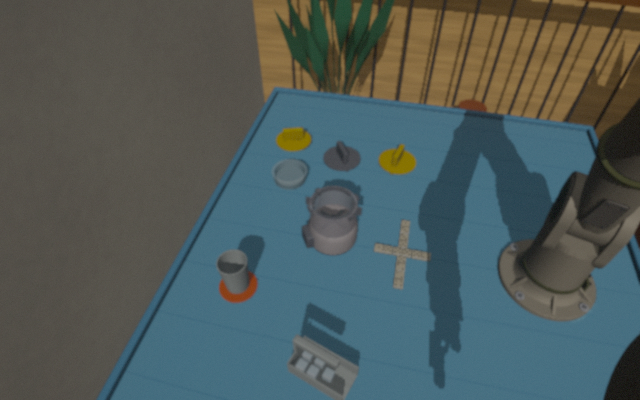

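View pics/wrist0.png

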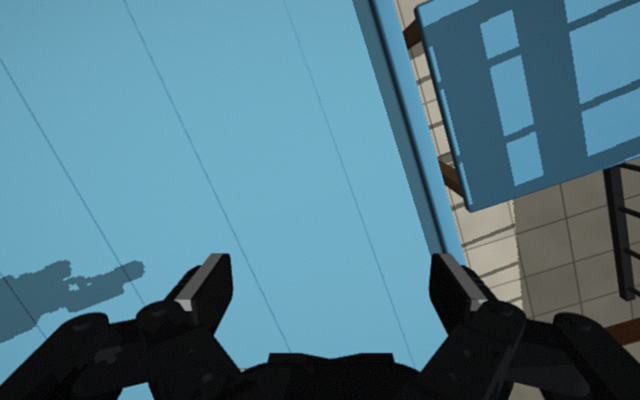

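The scene view shows the scoop around (442,215), the crusher (308,195), the grey lid (200,197), the cup (375,275), the ashtray (217,243) and two yellow look-alike lids.

```bash
cat > h.py <<'E'
from station import *
import numpy as np, cv2
from scipy.spatial.transform import Rotation as R
def cloud(name, st=None):
    st=st or get_state()
    p,d=capture(name); c=camera_info(name); K=c['camera_matrix']
    v,u=np.mgrid[0:400,0:640].astype(float)
    dist=np.array([c['k1'],0,0,0.])
    n=cv2.undistortPoints(np.stack([u,v],-1).reshape(-1,1,2),K,dist).reshape(400,640,2)
    P=np.dstack([n[...,0]*d,n[...,1]*d,d])
    if 'eye' in c: W=P@R.from_rotvec(c['attitude']).as_matrix().T+c['eye']
    else:
        H=c['hand_eye']; T=P@H[:3,:3].T+H[:3,3]
        W=T@R.from_rotvec(st['orientation']).as_matrix().T+st['tcp_pos']
    W[d<=0]=np.nan
    return p,d,W
E
python3 - <<'E'
from h import *
for n in ["scene","side"]:
    p,d,W=cloud(n); np.savez(f"{n}.npz",p=p,d=d,W=W)
S=np.load("scene.npz");W=S['W']
for uv in [(400,120),(200,120),(308,190),(200,197),(442,215),(375,275),(217,243),(500,200)]: print(uv,W[uv[1],uv[0]].round(4))
W2=np.load("side.npz")['W']
for uv in [(450,150),(350,290),(342,158),(323,365),(200,350)]: print(uv,W2[uv[1],uv[0]].round(4))
# top view: x up, y left ; 1.25mm/px
for n in ["scene","side"]:
    D=np.load(f"{n}.npz");W=D['W'];p=D['p']
    img=np.zeros((600,800,3),np.uint8)
    m=(W[...,2]>-0.02)&(W[...,2]<0.25)
    q=W[m];c=p[m];o=np.argsort(q[:,2]);q=q[o];c=c[o]
    x=(590-(q[:,0]-0.25)*1000).astype(int);y=(400-(q[:,1])*800).astype(int)
    print(n,q.min(0),q.max(0))
    x=(600-(q[:,0]-0.2)*800).astype(int)
    k=(x>=0)&(x<600)&(y>=0)&(y<800); img[x[k],y[k]]=c[k][:,::-1]
    cv2.imwrite(f"pics/top_{n}.png",img)
E
```

```text
(400, 120) [ 0.0522  0.2048 -0.0003]
(200, 120) [ 2.250e-01 -4.922e-01 -3.000e-04]
(308, 190) [ 0.5291 -0.0211  0.0667]
(200, 197) [ 0.5908 -0.3178  0.0278]
(442, 215) [0.5536 0.3308 0.0886]
(375, 275) [0.7207 0.1911 0.0198]
(217, 243) [ 0.7132 -0.2195  0.0068]
(500, 200) [ 0.3726  0.5233 -0.0015]
(450, 150) [ 0.2412 -0.457   0.0022]
(350, 290) [0.4725 0.1395 0.0006]
(342, 158) [ 0.5774 -0.2935  0.0403]
(323, 365) [0.4943 0.3402 0.0173]
(200, 350) [ 0.7695  0.3644 -0.0034]
scene [-1.05933504 -1.56856264 -0.01998646] [0.9318833  1.35977937 0.24998894]
side [-0.69472694 -1.58212025 -0.0199896 ] [1.34208473 0.51965878 0.2499885 ]
```

View pics/top_scene.png

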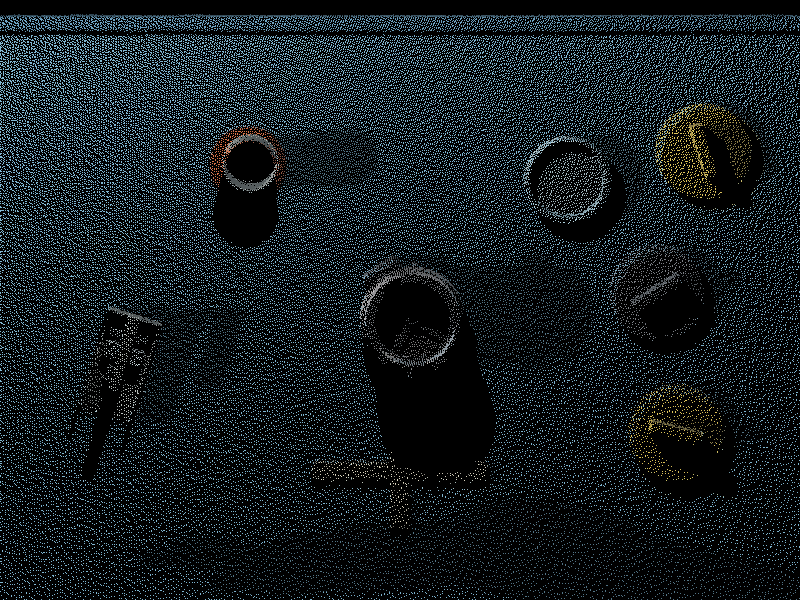

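View pics/top_side.png

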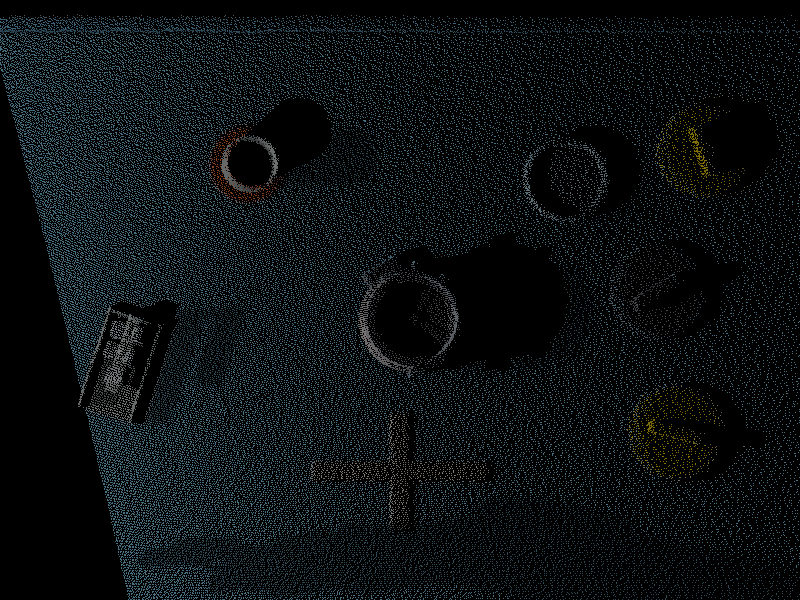

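```bash
python3 - <<'E'
import cv2,numpy as np
a=cv2.imread('pics/scene0.png')[175:245,400:480]; b=cv2.imread('pics/side0.png')[320:400,270:370]
c=cv2.imread('pics/scene0.png')[150:240,270:350]
f=lambda i:cv2.resize(i,(400,400),interpolation=cv2.INTER_CUBIC)
cv2.imwrite('pics/z1.png',np.hstack([f(a),f(b)]))
W=np.load('scene.npz')['W']
import sys
q=W[175:245,400:480].reshape(-1,3); q=q[(q[:,2]>0.075)&(q[:,2]<0.13)]; print(len(q),q.min(0),q.max(0))
t=q[q[:,2]>0.085]
xy=t[:,:2]; m=xy.mean(0); u,s,v=np.linalg.svd(xy-m); print(m,v,s)
pr=(xy-m)@v.T; print(pr.min(0),pr.max(0)); print(np.percentile(t[:,2],[5,50,95]))
r=cv2.minAreaRect(t[:,:2].astype(np.float32)*1000);print(r)
# side
W=np.load('side.npz')['W'];q=W[320:400,270:370].reshape(-1,3)
for lo,hi in [(0.01,.03),(0.03,.036),(.037,.046),(.05,.09),(.09,.12)]:
    t=q[(q[:,2]>lo)&(q[:,2]<hi)]; print(lo,len(t)); 
    if len(t)>5: print(cv2.minAreaRect(t[:,:2].astype(np.float32)*1000))
E
```

```text
218 [0.46214412 0.32373687 0.07503583] [0.55840922 0.36370189 0.10697416]
[0.5188926  0.34258036] [[ 0.95768069 -0.28783277]
 [ 0.28783277  0.95768069]] [0.4331703  0.06318468]
[-0.05870384 -0.00850277] [0.03969185 0.00840786]
[0.08944732 0.10298716 0.10526994]
((509.95501708984375, 345.6800842285156), (16.075515747070312, 98.40262603759766), 72.17842102050781)
0.01 813
((493.2431335449219, 350.2524108886719), (71.6725082397461, 128.6439971923828), 72.18580627441406)
0.03 89
((493.34783935546875, 350.7568054199219), (70.0660171508789, 128.53213500976562), 72.00961303710938)
0.037 271
((493.438232421875, 349.9676818847656), (71.642578125, 128.8807373046875), 72.10418701171875)
0.05 58
((508.3284912109375, 347.9447021484375), (13.03990364074707, 99.1571273803711), 73.05023193359375)
0.09 518
((507.7276611328125, 345.7478942871094), (18.300827026367188, 99.85391998291016), 71.01626586914062)
```

View pics/z1.png

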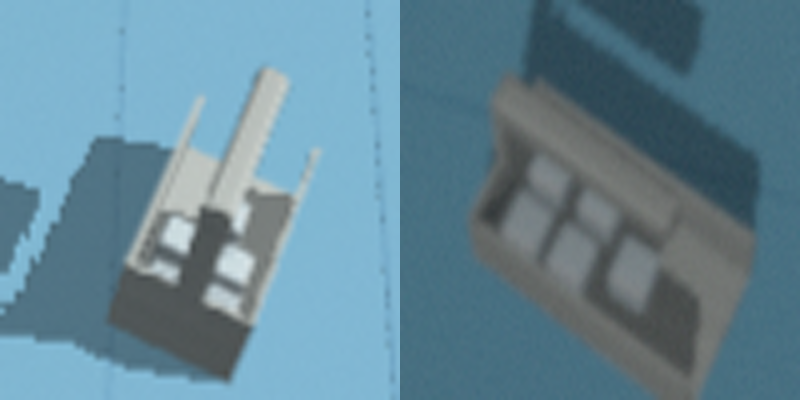

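```bash
python3 - <<'E'
import cv2,numpy as np
from scipy.optimize import least_squares
def circ(t):
    f=lambda p:np.hypot(t[:,0]-p[0],t[:,1]-p[1])-p[2]
    r=least_squares(f,[*t.mean(0)[:2],.05],loss='soft_l1',f_scale=.002);return r.x,np.sqrt((r.fun**2).mean())
A=[np.load(n+'.npz') for n in('scene','side')]
for n,D in zip(('scene','side'),A):
    W=D['W']; q=W.reshape(-1,3)
    c=q[(abs(q[:,0]-.5525)<.1)&(abs(q[:,1]+.014)<.1)]
    print(n,'max z',c[c[:,2]<.3][:,2].max())
    t=c[(c[:,2]>.129)&(c[:,2]<.14)]; 
    rr=np.hypot(t[:,0]-.5525,t[:,1]+.014); print(np.percentile(rr,[1,10,50,90,99]))
    t2=t[(rr<.064)]; print('rim',circ(t2),len(t2))
    e=c[(c[:,2]>.06)]; (cx,cy,_),_=circ(t2)
    r=np.hypot(e[:,0]-cx,e[:,1]-cy);az=np.degrees(np.arctan2(e[:,1]-cy,e[:,0]-cx))
    k=(r>.0645)&(r<.09)
    for a in range(-180,180,6):
        kk=k&(az>=a)&(az<a+6)
        if kk.sum()>2: print(a,kk.sum(),'rmax',r[kk].max().round(4),'z',e[kk][:,2].min().round(3),e[kk][:,2].max().round(3))
    # lid
    c=q[(abs(q[:,0]-.577)<.08)&(abs(q[:,1]+.329)<.08)&(q[:,2]>0.008)]
    for lo,hi in [(.012,.023),(.025,.056),(.056,.07)]:
        t=c[(c[:,2]>lo)&(c[:,2]<hi)]; 
        if len(t)>5: print('lid',lo,len(t),cv2.minAreaRect(t[:,:2].astype(np.float32)*1000),t[:,2].max())
    t=c[(c[:,2]>.016)&(c[:,2]<.023)];print('plate',circ(t))
E
```

```text
scene max z 0.13699078007699939
[0.04460495 0.04829535 0.05508328 0.06159315 0.0690022 ]
rim (array([ 0.55172936, -0.01530669,  0.05458797]), np.float64(0.004414343080134391)) 537
-156 3 rmax 0.0701 z 0.131 0.133
-150 3 rmax 0.0655 z 0.134 0.135
-144 3 rmax 0.0666 z 0.132 0.135
-6 21 rmax 0.0708 z 0.106 0.135
30 3 rmax 0.0662 z 0.132 0.134
138 3 rmax 0.0653 z 0.128 0.134
174 6 rmax 0.0735 z 0.125 0.134
lid 0.012 729 ((585.5257568359375, -320.04620361328125), (118.73845672607422, 116.55391693115234), 13.600711822509766) 0.022982228038688546
lid 0.025 207 ((588.8349609375, -317.8603515625), (15.779577255249023, 69.24854278564453), 41.86997985839844) 0.05597302711982044
lid 0.056 123 ((583.7755126953125, -322.6572570800781), (18.641639709472656, 66.57035827636719), 31.9382266998291) 0.06498898631944428
plate (array([ 0.57791213, -0.32574512,  0.04865395]), np.float64(0.01242429223078465))
side max z 0.13883787218223054
[0.04572593 0.04815464 0.05535252 0.06237164 0.0697451 ]
rim (array([ 0.55090228, -0.01375233,  0.05459243]), np.float64(0.004507628798181349)) 614
-180 3 rmax 0.072 z 0.122 0.133
-150 3 rmax 0.068 z 0.132 0.134
-6 23 rmax 0.0719 z 0.109 0.136
174 25 rmax 0.0723 z 0.11 0.137
lid 0.012 543 ((584.5136108398438, -318.6558837890625), (116.9268798828125, 115.31633758544922), 16.438220977783203) 0.022978256600454272
lid 0.025 100 ((592.3364868164062, -295.4390563964844), (55.25641632080078, 86.804443359375), 50.91869354248047) 0.055839563007878734
lid 0.056 82 ((586.2273559570312, -321.3787841796875), (16.568706512451172, 70.64757537841797), 33.009761810302734) 0.06722228988795698
plate (array([ 0.5837615 , -0.32228175,  0.04610478]), np.float64(0.012221501647194988))
```

```bash
cat >> h.py <<'E'
def Rd(az,tilt=0):
    # tool down, tool x at azimuth az (deg), then tilt about tool y (deg)
    a=np.radians(az); x=np.array([np.cos(a),np.sin(a),0]); z=np.array([0,0,-1.]); y=np.cross(z,x)
    return R.from_matrix(np.stack([x,y,z],1))*R.from_rotvec([0,np.radians(tilt),0])
def go(pos,az,tilt=0,s=None):
    s=s or get_state(); R0=R.from_rotvec(s['orientation'])
    d=R0.inv().apply(np.array(pos)-s['tcp_pos'])*1000; rv=np.degrees((R0.inv()*Rd(az,tilt)).as_rotvec())
    print('t',round(s['time'],2),'tcp',s['tcp_pos'].round(4),'shift mm',d.round(1),'norm',np.linalg.norm(d).round(1),'turn deg',rv.round(2),'w',round(s['grip_width'],4))
def ax(s=None):
    s=s or get_state(); M=R.from_rotvec(s['orientation']).as_matrix()
    print('t',round(s['time'],2),'tcp',s['tcp_pos'].round(4),'xaz',np.degrees(np.arctan2(M[1,0],M[0,0])).round(2),'z',M[:,2].round(4),'q',s['joint_pos'].round(2),'F',s['wrist_force'].round(1),'w',round(s['grip_width'],4))
E
python3 -c "
from h import *
go([.4945,.350,.16],162.1);ax()"
```

```text
t 0.25 tcp [0.2129 0.5874 0.2388] shift mm [-345.6 -127.1   78.9] norm 376.6 turn deg [-0.06 -0.   -2.03] w 0.0854
t 0.25 tcp [0.2129 0.5874 0.2388] xaz 160.07 z [-4.e-04 -9.e-04 -1.e+00] q [-1.29  0.38  0.02  1.37 -0.01  1.39 -0.05] F [ 0.3 -0.9  0.3] w 0.0854
```

>>> step_arm --rows '[[[-49,-18,11,0,0,-0.3,1],[-49,-18,11,0,0,-0.3,1],[-49,-18,11,0,0,-0.3,1],[-49,-18,11,0,0,-0.3,1],[-49,-18,11,0,0,-0.3,1],[-49,-18,11,0,0,-0.3,1],[-49,-18,11,0,0,-0.2,1],[0,0,0,0,0,0,1]]]' --squeeze 60

```text
time: 1.25
tcp_pos: [0.4999, 0.351, 0.161]
orientation: [0.503, 3.1, -0.006]
wrist_force: [-0.1, -0.3, 0.3]
grip_width: 0.0853
```

```bash
python3 -c "
from h import *
go([.4945,.350,.083],162.1);ax()
p,d,W=cloud('wrist');cv2.imwrite('pics/w1.png',p[:,:,::-1]); np.savez('w1.npz',W=W)
q=W.reshape(-1,3)
for lo,hi in [(.037,.046),(.1,.11)]:
    t=q[(q[:,2]>lo)&(q[:,2]<hi)&(abs(q[:,0]-.5)<.1)&(abs(q[:,1]-.35)<.08)];
    if len(t)>4: print(len(t),cv2.minAreaRect(t[:,:2].astype(np.float32)*1000))
"
```

```text
t 1.25 tcp [0.4999 0.351  0.161 ] shift mm [ 5.  -2.4 78. ] norm 78.2 turn deg [-0.2   0.09 -0.53] w 0.0853
t 1.25 tcp [0.4999 0.351  0.161 ] xaz 161.57 z [ 4.0e-04 -3.8e-03 -1.0e+00] q [-0.8   0.4   0.18  1.53 -0.07  1.22  0.64] F [-0.1 -0.3  0.3] w 0.0853
1768 ((492.24163818359375, 349.8408508300781), (70.22867584228516, 130.08560180664062), 72.2500991821289)
3873 ((506.2239685058594, 345.3838195800781), (15.981634140014648, 100.6911392211914), 72.25726318359375)
```

View pics/w1.png

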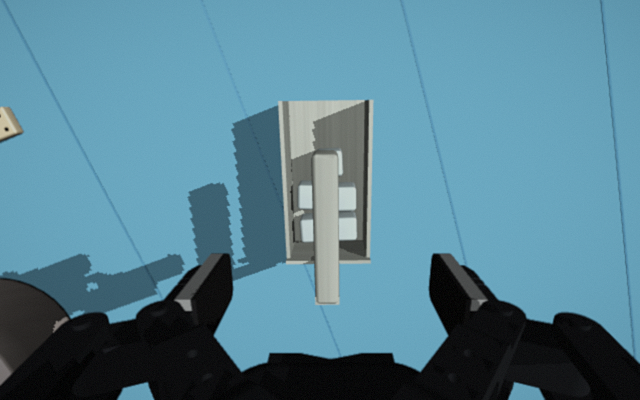

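The wrist view shows the bar along the pan's centre line, columns 314–338, with the mouth towards the top at about (325,100). I'll descend and grasp.

>>> step_arm --rows '[[[7,-3.4,0,0,0,-0.5,1],[0,0,40,0,0,0,1],[0,0,38,0,0,0,1],[0,0,0,0,0,0,1],[0,0,0,0,0,0,-1],[0,0,0,0,0,0,-1],[0,0,0,0,0,0,-1],[0,0,0,0,0,0,-1],[0,0,0,0,0,0,-1],[0,0,0,0,0,0,-1]]]' --squeeze 60

```text
time: 2.55
tcp_pos: [0.4884, 0.3555, 0.0845]
orientation: [-0.476, -3.105, 0.0]
wrist_force: [-1.4, -0.9, 3.7]
grip_width: 0.0151
```

```bash
python3 -c "
from h import *
go([.492,.350,.083],162.1);ax()"
```

```text
t 2.55 tcp [0.4884 0.3555 0.0845] shift mm [-5.  -4.2  1.5] norm 6.7 turn deg [-0.   -0.01  0.47] w 0.0151
t 2.55 tcp [0.4884 0.3555 0.0845] xaz 162.57 z [-1.e-04 -0.e+00 -1.e+00] q [-0.8   0.46  0.16  1.63 -0.08  1.06  0.65] F [-1.4 -0.9  3.7] w 0.0151
```

>>> step_arm --rows '[[[0,0,-8,0,0,0,-1],[0,0,-16,0,0,0,-1],[0,0,-24,0,0,0,-1],[0,0,-28,0,0,1,-1],[0,0,-28,0,1,1,-1],[0,0,-24,0,2,1,-1],[0,0,-16,0,2,1,-1],[0,0,-8,0,0,0,-1],[0,0,0,0,0,0,-1],[0,0,0,0,0,0,-1]]]' --squeeze 60

```text
time: 3.8
tcp_pos: [0.4896, 0.3551, 0.2355]
orientation: [-0.566, -3.002, -0.02]
wrist_force: [-0.3, 0.9, -2.3]
grip_width: 0.0148
```

```bash
cat >> h.py <<'E'
C=np.array([.5513,-.0145,.134])
def pour(Mw,az,tilt,mt=(.060,0,.0815)):
    return np.array(Mw)-Rd(az,tilt).apply(mt)
E
python3 -c "
from h import *
ax()
p=pour([.5713,-.0145,.148],180,0); print(p)
go(p,180,5)
go([.4884,.3555,.2365],162.57,5)
p,d,W=cloud('wrist');cv2.imwrite('pics/w2.png',p[:,:,::-1])
"
```

```text
t 3.8 tcp [0.4896 0.3551 0.2355] xaz 158.62 z [-0.0826  0.0292 -0.9962] q [-0.77  0.38  0.18  1.39 -0.14  1.43  0.62] F [-0.3  0.9 -2.3] w 0.0148
[ 0.6313 -0.0145  0.2295]
t 3.8 tcp [0.4896 0.3551 0.2355] shift mm [-266.2 -292.6  -16.5] norm 395.9 turn deg [  1.7   -0.06 -21.29] w 0.0148
t 3.8 tcp [0.4896 0.3551 0.2355] shift mm [ 1.3 -0.1 -0.9] norm 1.6 turn deg [ 0.18 -0.03 -3.93] w 0.0148
```

View pics/w2.png

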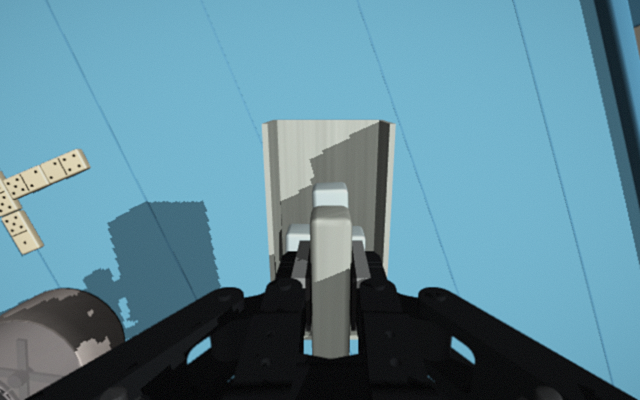

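>>> step_arm --rows '[[[-6,-7,-0.6,0,0,0,-1],[-12.5,-13.7,-1.2,0,0,0,-1],[-20.8,-22.9,-2,0,0,0,-1],[-20.8,-22.9,-2,0,0,0,-1],[-20.8,-22.9,-2,0,0,0,-1],[-20.8,-22.9,-2,0,0,0,-1],[-20.8,-22.9,-2,0,0,0,-1],[-20.8,-22.9,-2,0,0,0,-1],[-20.8,-22.9,-2,0,0,0,-1],[-20.8,-22.9,-2,0,0,0,-1],[-20.8,-22.9,-2,0,0,0,-1],[-20.8,-22.9,-2,0,0,0,-1]]]'

```text
time: 5.35
tcp_pos: [0.611, 0.0364, 0.2388]
orientation: [-0.571, -3.002, -0.021]
wrist_force: [0.9, -0.1, -2.4]
grip_width: 0.0152
```

>>> step_arm --rows '[[[-20.8,-22.9,-2,0,0,0,-1],[-12.5,-13.7,-1.2,0,0,0,-1],[-6,-7,-0.6,0,0,-1,-1],[0,0,0,0,0,-4,-1],[0,0,0,0,0,-6,-1],[0,0,0,0,0,-6,-1],[0,0,0,0,0,-4,-1],[0,0,0,0,0,0,-1],[0,0,0,0,0,0,-1]]]'

```text
time: 6.48
tcp_pos: [0.6317, -0.0151, 0.2391]
orientation: [-0.012, -3.059, -0.046]
wrist_force: [-0.3, -0.9, -2.5]
grip_width: 0.015
```

```bash
python3 -c "
from h import *
ax()
p=pour([.5713,-.0145,.148],180,0); 
go(p,180,0)
for n in ('wrist','scene'):
    p,d,W=cloud(n);cv2.imwrite('pics/%s3.png'%n,p[:,:,::-1]); np.savez(n+'3.npz',W=W)
"
```

```text
t 6.47 tcp [ 0.6317 -0.0151  0.2391] xaz 179.61 z [-0.082   0.0302 -0.9962] q [-0.2   0.47  0.29  1.27 -0.15  1.5   1.64] F [-0.3 -0.9 -2.5] w 0.015
t 6.47 tcp [ 0.6317 -0.0151  0.2391] shift mm [-0.4  0.3  9.7] norm 9.7 turn deg [ 1.71 -4.71 -0.46] w 0.015
```

View pics/wrist3.png

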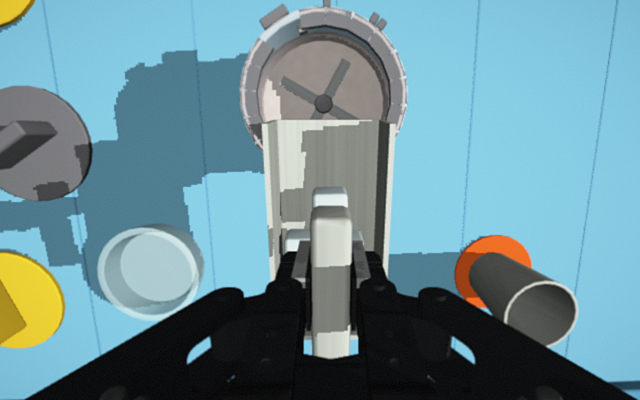

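View pics/scene3.png

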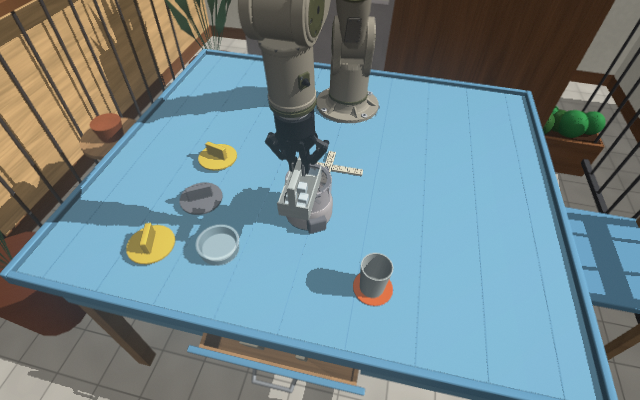

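```bash
python3 - <<'E'
import numpy as np,cv2
from scipy.optimize import least_squares
W=np.load('wrist3.npz')['W']
print('mouth corners',W[123,270].round(4),W[123,330].round(4),W[123,388].round(4))
q=W[:160].reshape(-1,3); t=q[(q[:,2]>.128)&(q[:,2]<.139)&(np.hypot(q[:,0]-.5513,q[:,1]+.0145)<.08)]
r=np.hypot(t[:,0]-.5513,t[:,1]+.0145)
u=t[r<.0615]
f=lambda p:np.hypot(u[:,0]-p[0],u[:,1]-p[1])-p[2]
# outer edge fit per azimuth
az=np.degrees(np.arctan2(t[:,1]+.0145,t[:,0]-.5513))
for a in range(-180,180,5):
    k=(az>=a)&(az<a+5)
    if k.sum()>3: print(a,k.sum(),'r',(r[k].min()*1e3).round(1),(r[k].max()*1e3).round(1),t[k][:,2].max().round(4))
E
```

```text
mouth corners [ 0.5672 -0.0463  0.191 ] [ 0.5669 -0.0126  0.1661] [0.5678 0.0176 0.1975]
-180 151 r 50.3 65.4 0.1372
-175 151 r 50.2 62.3 0.1368
-170 148 r 50.3 62.6 0.1367
-165 143 r 50.6 62.9 0.1362
-160 125 r 50.6 69.2 0.1364
-155 180 r 56.9 69.5 0.1363
-150 176 r 57.0 69.4 0.1363
-145 181 r 56.7 69.9 0.136
-140 96 r 56.8 68.1 0.136
-135 143 r 50.1 62.4 0.1363
-130 148 r 49.9 62.8 0.1367
-125 143 r 50.0 62.9 0.1362
-120 139 r 50.1 62.5 0.1366
-115 143 r 49.4 62.5 0.1361
-110 137 r 49.2 62.2 0.1367
-105 135 r 49.2 61.6 0.1365
-100 135 r 49.1 61.7 0.1362
-95 126 r 48.4 60.6 0.1363
-90 133 r 48.3 61.2 0.1364
-85 124 r 48.2 60.5 0.136
-80 125 r 47.7 60.3 0.1364
-75 113 r 47.4 60.7 0.1366
-70 88 r 49.7 59.5 0.136
-65 70 r 51.6 59.7 0.1362
-60 43 r 53.8 59.0 0.136
-55 6 r 57.0 58.6 0.1362
60 6 r 55.4 56.3 0.1353
65 25 r 53.8 56.8 0.136
70 71 r 44.7 57.4 0.1358
75 112 r 44.7 57.2 0.1361
80 114 r 44.7 57.4 0.1361
85 118 r 45.6 57.7 0.1363
90 119 r 45.6 58.4 0.1363
95 127 r 45.7 58.7 0.1362
100 122 r 45.9 59.0 0.1365
105 124 r 46.8 59.1 0.1364
110 130 r 46.5 59.1 0.1363
115 132 r 46.9 59.6 0.1365
120 134 r 47.2 59.9 0.1365
125 132 r 48.0 60.1 0.1362
130 138 r 47.7 60.8 0.1366
135 145 r 48.0 60.8 0.1368
140 212 r 48.5 67.6 0.1363
145 211 r 48.9 67.4 0.1368
150 167 r 49.0 67.1 0.1367
155 147 r 49.1 61.5 0.1362
160 146 r 49.6 62.3 0.1364
165 145 r 49.6 61.6 0.1364
170 147 r 49.5 62.0 0.1369
175 187 r 50.0 66.1 0.1363
```

```bash
python3 -c "
from h import *
p=pour([.569,-.0155,.146],180,0); go(p,180,0)
m=np.array([60,0,81.5])
for a in (-2,-4): print(a,(m-R.from_rotvec([0,np.radians(a),0]).apply(m)).round(2))
"
```

```text
t 6.58 tcp [ 0.6317 -0.0154  0.2391] shift mm [ 1.7 -0.5 11.8] norm 11.9 turn deg [ 1.7  -4.71 -0.45] w 0.0153
-2 [ 2.88  0.   -2.04]
-4 [ 5.83  0.   -3.99]
```

>>> step_arm --rows '[[[0.6,0,4,0.8,-2.3,-0.2,-1],[0.6,0,4,0.9,-2.4,-0.2,-1],[0.5,-0.5,3.8,0,0,0,-1],[2.9,0,-2,0,-2,0,-1],[2.9,0,-2,0,-2,0,-1],[2.9,0,-2,0,-2,0,-1],[2.9,0,-2,0,-2,0,-1],[2.9,0,-2,0,-2,0,-1],[2.9,0,-2,0,-2,0,-1],[2.9,0,-2,0,-2,0,-1]]]'

```text
time: 7.82
tcp_pos: [0.6077, -0.0162, 0.2391]
orientation: [0.002, 2.898, 0.0]
wrist_force: [0.4, 0.2, -2.2]
grip_width: 0.0149
```

```bash
python3 -c "
from h import *
ax()
go(pour([.569,-.0155,.146],180,-14),180,-14)
p,d,W=cloud('wrist');cv2.imwrite('pics/w4.png',p[:,:,::-1])
"
```

```text
t 7.83 tcp [ 0.6077 -0.0162  0.2391] xaz 179.91 z [ 0.2415 -0.     -0.9704] q [-0.28  0.17  0.28  1.68 -0.05  1.06  1.58] F [ 0.4  0.2 -2.2] w 0.0149
t 7.83 tcp [ 0.6077 -0.0162  0.2391] shift mm [ 0.1  0.7 -0.5] norm 0.9 turn deg [-0.   -0.02 -0.08] w 0.0149
```

View pics/w4.png

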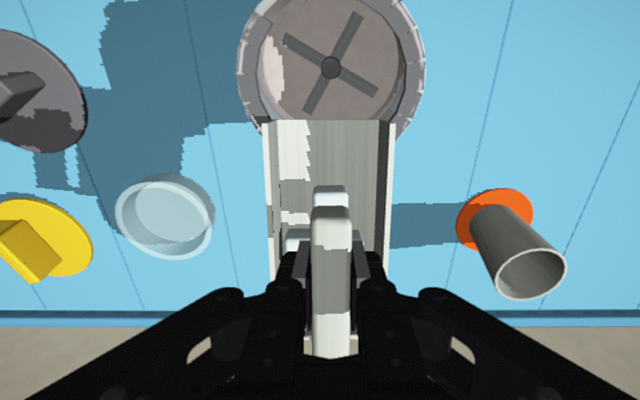

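>>> step_arm --rows '[[[2.9,0,-2,0,-2,0,-1],[2.9,0,-2,0,-2,0,-1],[2.9,0,-2,0,-2,0,-1],[2.9,0,-2,0,-2,0,-1],[2.9,0,-2,0,-2,0,-1],[2.9,0,-2,0,-2,0,-1],[2.9,0,-2,0,-2,0,-1],[2.9,0,-2,0,-2,0,-1],[2.9,0,-2,0,-2,0,-1]]]'

```text
time: 9.0
tcp_pos: [0.5771, -0.0163, 0.2461]
orientation: [0.002, 2.584, -0.0]
wrist_force: [-0.6, -0.4, -1.9]
grip_width: 0.0149
```

```bash
python3 -c "
from h import *
ax()
go(pour([.569,-.0155,.146],180,-32),180,-32)
p,d,W=cloud('wrist');cv2.imwrite('pics/w5.png',p[:,:,::-1])
"
```

```text
t 9.0 tcp [ 0.5771 -0.0163  0.2461] xaz 179.9 z [ 5.295e-01 -7.000e-04 -8.483e-01] q [-0.3  -0.11  0.25  2.03  0.09  0.66  1.46] F [-0.6 -0.4 -1.9] w 0.0149
t 9.0 tcp [ 0.5771 -0.0163  0.2461] shift mm [-0.1  0.8 -0.9] norm 1.2 turn deg [-0.04 -0.03 -0.09] w 0.0149
```

View pics/w5.png

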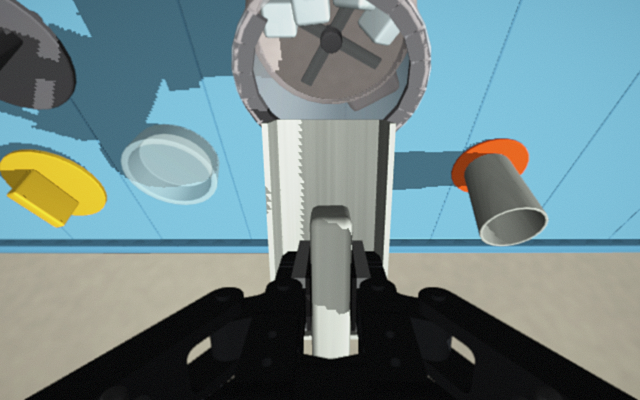

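```bash
python3 -c "
from h import *
a,_,_=cloud('side');b,_,_=cloud('scene')
f=lambda i:cv2.resize(i,(400,400),interpolation=cv2.INTER_CUBIC)
cv2.imwrite('pics/z6.png',np.hstack([f(a[150:270,270:390]),f(b[130:240,260:370])])[:,:,::-1])
"
```

```text
(no output)
```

View pics/z6.png

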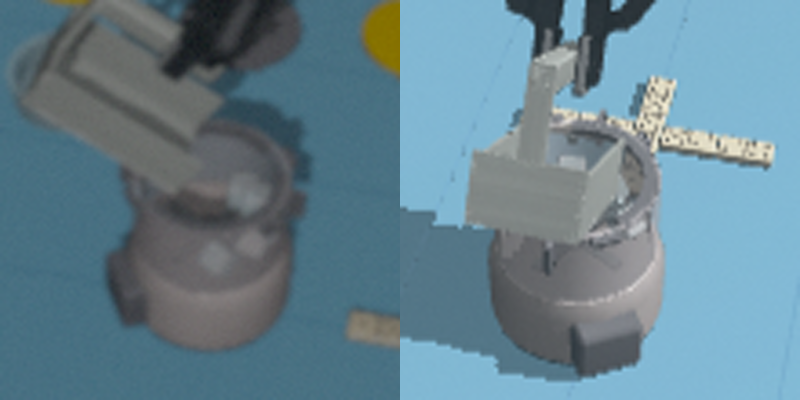

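>>> step_arm --rows '[[[3.6,0,-2.5,0,-2.5,0,-1],[3.6,0,-2.5,0,-2.5,0,-1],[0,0,0,0,0,0,-1],[0,0,0,0,0,0,-1],[0,0,0,0,0,0,-1]]]'

```text
time: 9.78
tcp_pos: [0.569, -0.0159, 0.2467]
orientation: [0.001, 2.496, -0.0]
wrist_force: [-0.4, -0.3, -1.4]
grip_width: 0.0151
```

```bash
python3 -c "
from h import *
ax()
go([.6,-.016,.28],180,-37)
go(pour([.569,-.0155,.146],180,-37),180,-37)
p,d,W=cloud('wrist');a,_,_=cloud('side')
f=lambda i:cv2.resize(i,(400,400),interpolation=cv2.INTER_CUBIC)
cv2.imwrite('pics/w7.png',np.hstack([f(p[0:200,220:420]),f(a[150:270,270:390])])[:,:,::-1])
"
```

```text
t 9.78 tcp [ 0.569  -0.0159  0.2467] xaz 179.97 z [ 6.015e-01 -4.000e-04 -7.988e-01] q [-0.29 -0.17  0.22  2.12  0.14  0.55  1.41] F [-0.4 -0.3 -1.4] w 0.0151
t 9.78 tcp [ 0.569  -0.0159  0.2467] shift mm [-44.8  -0.1  -7.9] norm 45.5 turn deg [-0.02 -0.02 -0.03] w 0.0151
t 9.78 tcp [ 0.569  -0.0159  0.2467] shift mm [ 0.6  0.4 -1. ] norm 1.3 turn deg [-0.02 -0.02 -0.03] w 0.0151
```

View pics/w7.png

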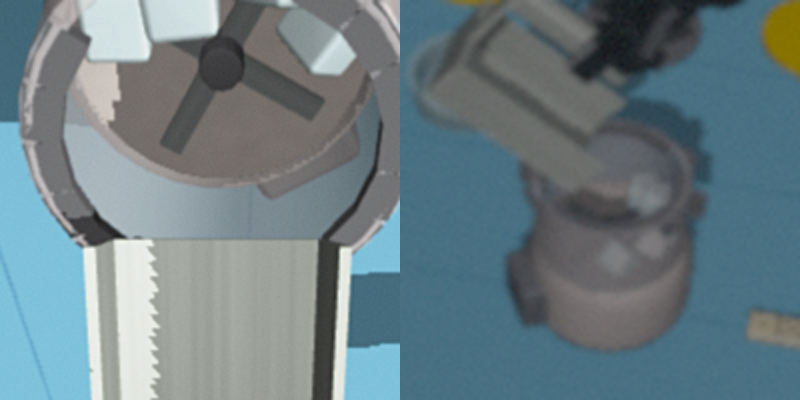

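>>> step_arm --rows '[[[-22,0,-4,0,0,0,-1],[-22,0,-4,0,0,0,-1],[0,0,0,0,8,0,-1],[0,0,0,0,8,0,-1],[0,0,0,0,8,0,-1],[0,0,0,0,8,0,-1],[0,0,0,0,5,0,-1],[-30,0,0,0,0,0,-1],[-30,0,0,0,0,0,-1],[0,0,0,0,0,0,-1],[0,0,0,0,0,0,-1]]]'

```text
time: 11.25
tcp_pos: [0.6586, -0.016, 0.2789]
orientation: [-0.001, -3.141, 0.0]
wrist_force: [-1.2, -0.6, -2.2]
grip_width: 0.0153
```

```bash
python3 -c "
from h import *
ax()
p,d,W=cloud('wrist');a,_,_=cloud('side')
cv2.imwrite('pics/w8.png',p[:,:,::-1]); np.savez('w8.npz',W=W,p=p)
"
```

```text
t 11.25 tcp [ 0.6586 -0.016   0.2789] xaz 179.98 z [-7.e-04 -3.e-04 -1.e+00] q [-0.23  0.46  0.32  1.2  -0.14  1.5   1.64] F [-1.2 -0.6 -2.2] w 0.0153
```

View pics/w8.png

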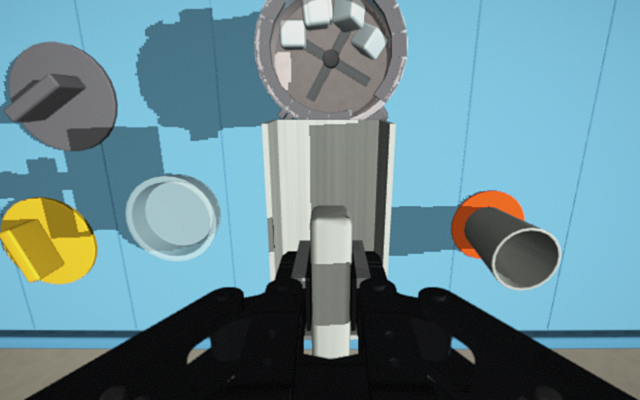

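```bash
python3 -c "
from h import *
a,_,_=cloud('side');b,_,_=cloud('scene')
f=lambda i:cv2.resize(i,(400,400),interpolation=cv2.INTER_CUBIC)
cv2.imwrite('pics/z9.png',np.hstack([f(a[130:270,270:390]),f(b[140:220,270:350])])[:,:,::-1])
"
```

```text
(no output)
```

View pics/z9.png

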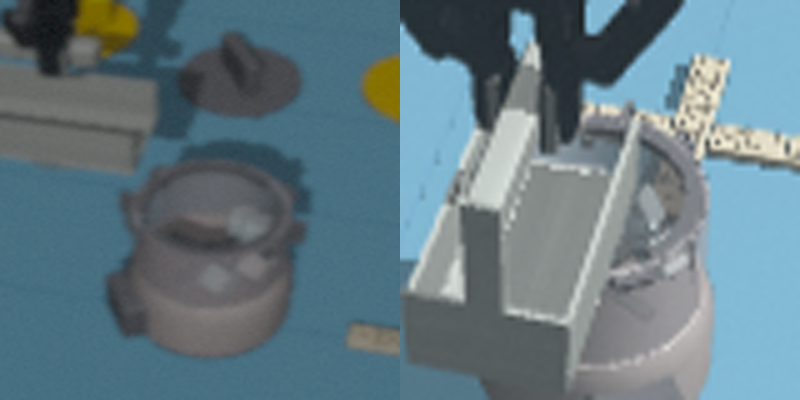

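>>> step_arm --rows '[[[0,0,-10,0,8,0,-1],[0,0,-10,0,8,0,-1],[0,0,0,0,0,0,-1],[0,0,0,0,0,0,-1]]]'

```text
time: 11.95
tcp_pos: [0.6603, -0.0163, 0.2992]
orientation: [-0.002, -2.865, 0.0]
wrist_force: [-0.9, 0.2, -0.4]
grip_width: 0.0148
```

```bash
python3 -c "
from h import *
ax()
p,d,W=cloud('wrist')
cv2.imwrite('pics/w10.png',cv2.resize(p[0:200,200:460],(780,600),interpolation=cv2.INTER_CUBIC)[:,:,::-1]); np.savez('w10.npz',W=W,p=p)
"
```

```text
t 11.95 tcp [ 0.6603 -0.0163  0.2992] xaz 179.94 z [-0.273 -0.    -0.962] q [-0.16  0.72  0.32  0.79 -0.19  1.93  1.65] F [-0.9  0.2 -0.4] w 0.0148
```

View pics/w10.png

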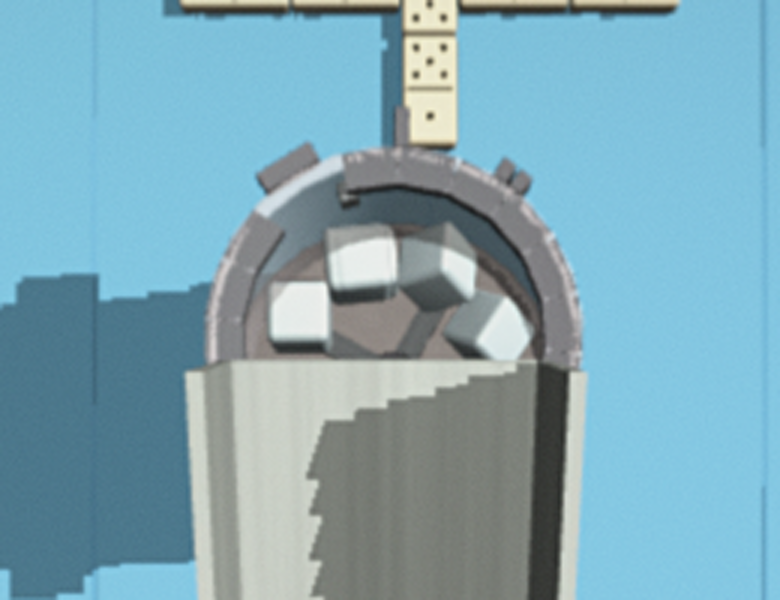

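```bash
python3 -c "
from h import *
D=np.load('w10.npz');W=D['W']
for (u,v) in [(300,305),(355,250),(430,265),(420,240),(350,232),(495,325),(450,245)]:
    print((u,v),W[int(v/3),200+int(u/3)].round(4))
q=W[:130,200:460].reshape(-1,3); k=(np.hypot(q[:,0]-.55,q[:,1]+.0155)<.05)&(q[:,2]<.125)
h,e=np.histogram(q[k][:,2],bins=np.arange(.05,.13,.005)); print(list(zip(e.round(3),h)))
b=q[k]; img=np.zeros((110,110),np.float32)
"

```

```text
(300, 305) [ 0.5276 -0.0484  0.0959]
(355, 250) [ 0.5138 -0.0289  0.111 ]
(430, 265) [ 0.5157 -0.0033  0.1014]
(420, 240) [ 0.5053 -0.0062  0.0954]
(350, 232) [ 0.508  -0.0309  0.1118]
(495, 325) [0.5348 0.0202 0.095 ]
(450, 245) [0.5082 0.004  0.1006]
[(np.float64(0.05), np.int64(0)), (np.float64(0.055), np.int64(0)), (np.float64(0.06), np.int64(10)), (np.float64(0.065), np.int64(552)), (np.float64(0.07), np.int64(247)), (np.float64(0.075), np.int64(29)), (np.float64(0.08), np.int64(111)), (np.float64(0.085), np.int64(294)), (np.float64(0.09), np.int64(623)), (np.float64(0.095), np.int64(487)), (np.float64(0.1), np.int64(124)), (np.float64(0.105), np.int64(192)), (np.float64(0.11), np.int64(278)), (np.float64(0.115), np.int64(0)), (np.float64(0.12), np.int64(9))]
```

>>> step_arm --rows '[[[0,30,0,0,-8,0,-1],[0,30,0,0,-8,0,-1],[26,41,10,0,0,0,-1],[26,41,20,0,0,0,-1],[26,41,30,0,0,0,-1],[26,41,40,0,0,0,-1],[26,42,50,0,0,0,-1],[0,0,30,0,0,0,-1],[0,0,10,0,0,0,-1],[0,0,0,0,0,0,-1],[0,0,0,0,0,0,-1],[0,0,0,0,0,0,-1]]]'

```text
time: 13.5
tcp_pos: [0.5342, 0.2451, 0.1163]
orientation: [0.002, 3.139, 0.002]
wrist_force: [-0.1, -0.6, -1.6]
grip_width: 0.0147
```

```bash
python3 -c "
from h import *
ax()
go([.53,.25,.085],180)"
```

```text
t 13.5 tcp [0.5342 0.2451 0.1163] xaz 179.92 z [ 0.0021  0.0012 -1.    ] q [-0.65  0.39  0.21  1.65 -0.09  1.1   1.16] F [-0.1 -0.6 -1.6] w 0.0147
t 13.5 tcp [0.5342 0.2451 0.1163] shift mm [ 4.3  4.9 31.3] norm 32.0 turn deg [ 0.07  0.12 -0.08] w 0.0147
```

>>> step_arm --rows '[[[0,0,16,0,0,0,-1],[0,0,10,0,0,0,-1],[0,0,4,0,0,0,-1],[0,0,1,0,0,0,-1],[0,0,0,0,0,0,-1],[0,0,0,0,0,0,-1]]]'

```text
time: 14.25
tcp_pos: [0.5332, 0.245, 0.0844]
orientation: [-0.001, -3.141, 0.0]
wrist_force: [-4.6, -2.5, 7.9]
grip_width: 0.0152
```

```bash
python3 -c "
from h import *
ax()"
```

```text
t 14.25 tcp [0.5332 0.245  0.0844] xaz 179.96 z [-3.e-04 -1.e-04 -1.e+00] q [-0.65  0.43  0.21  1.68 -0.1   1.04  1.16] F [-4.6 -2.5  7.9] w 0.0152
```

>>> step_arm --rows '[[[0,0,0,0,0,0,1],[0,0,0,0,0,0,1],[0,0,0,0,0,0,1],[0,0,0,0,0,0,1],[0,0,-30,0,0,0,1],[0,0,-50,0,0,0,1],[0,0,-50,0,0,0,1],[0,0,-40,0,0,0,1],[0,0,0,0,0,0,1],[0,0,0,0,0,0,1]]]'

```text
time: 15.5
tcp_pos: [0.533, 0.2451, 0.2533]
orientation: [-0.001, -3.141, 0.0]
wrist_force: [-0.9, -0.0, -1.0]
grip_width: 0.0856
```

```bash
python3 -c "
from h import *
ax()
p,d,W=cloud('wrist'); cv2.imwrite('pics/w11.png',p[:,:,::-1])
q=W.reshape(-1,3)
for lo,hi in [(.037,.046),(.098,.115)]:
    t=q[(q[:,2]>lo)&(q[:,2]<hi)&(abs(q[:,0]-.53)<.1)&(abs(q[:,1]-.25)<.08)];
    if len(t)>4: print(len(t),np.percentile(t[:,2],[5,50,95]),cv2.minAreaRect(t[:,:2].astype(np.float32)*1000))
"
```

```text
t 15.5 tcp [0.533  0.2451 0.2533] xaz 179.98 z [-7.e-04 -3.e-04 -1.e+00] q [-0.66  0.3   0.23  1.47 -0.07  1.39  1.14] F [-0.9 -0.  -1. ] w 0.0856
930 [0.0385501  0.04072862 0.0452597 ] ((537.5316162109375, 244.47933959960938), (70.15713500976562, 129.657470703125), 89.90980529785156)
1919 [0.10245895 0.10441844 0.10569628] ((552.5050048828125, 244.34811401367188), (99.94270324707031, 15.91739559173584), 0.024181321263313293)
```

View pics/w11.png

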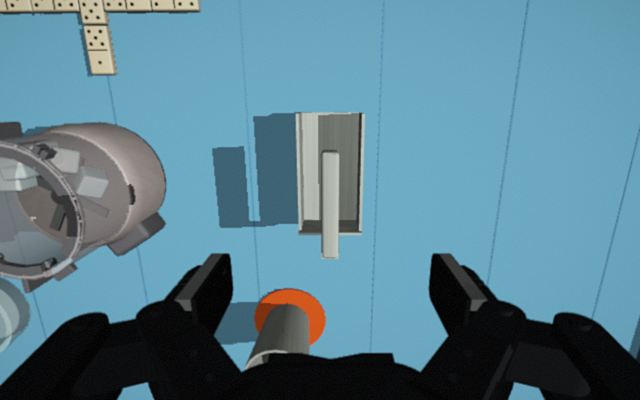

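The wrist view shows the scoop standing upright and empty at (330,175), with ice inside the bowl at left. Next I'll look down on the crusher.

>>> step_arm --rows '[[[-13,-52,-13,0,0,0,1],[-13,-52,-13,0,0,0,1],[-13,-52,-13,0,0,0,1],[-13,-52,-13,0,0,0,1],[-13,-53,-13,0,0,0,1],[0,0,0,0,0,0,1],[0,0,0,0,0,0,1],[0,0,0,0,0,0,1]]]'

```text
time: 16.55
tcp_pos: [0.5978, -0.014, 0.3178]
orientation: [0.003, -3.14, -0.001]
wrist_force: [0.0, -0.6, -0.5]
grip_width: 0.0852
```

```bash
python3 -c "
from h import *
ax()
p,d,W=cloud('wrist'); cv2.imwrite('pics/w12.png',p[:,:,::-1]); np.savez('w12.npz',W=W,p=p)
ax()
"
```

```text
t 16.55 tcp [ 0.5978 -0.014   0.3178] xaz -179.88 z [-2.e-03  6.e-04 -1.e+00] q [-0.31  0.31  0.38  1.32 -0.12  1.53  1.63] F [ 0.  -0.6 -0.5] w 0.0852
t 16.6 tcp [ 0.5979 -0.014   0.3181] xaz -179.88 z [-1.5e-03  5.0e-04 -1.0e+00] q [-0.31  0.31  0.38  1.32 -0.12  1.53  1.63] F [-1.   1.1  0.1] w 0.0856
```

View pics/w12.png

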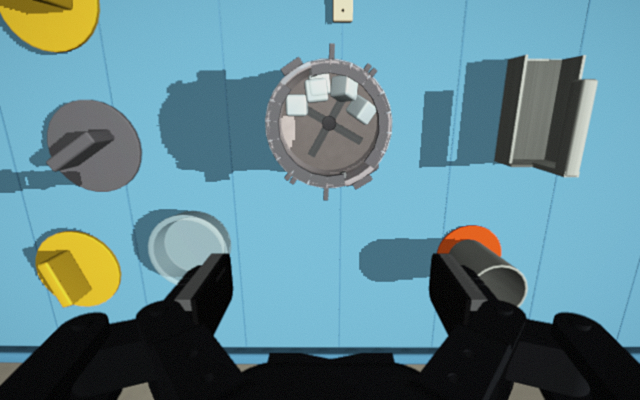

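```bash
python3 - <<'E'
from h import *
from scipy.optimize import least_squares
D=np.load('w12.npz');W=D['W'];q=W.reshape(-1,3)
c=np.array([.5495,-.0155])
t=q[(abs(q[:,2]-.1345)<.006)&(np.hypot(q[:,0]-c[0],q[:,1]-c[1])<.085)]
for it in range(3):
    d=t[:,:2]-c; r=np.hypot(*d.T); az=np.degrees(np.arctan2(d[:,1],d[:,0]))
    pin=[];pout=[];rows=[]
    for a in np.arange(-180,180,4):
        k=(az>=a)&(az<a+4)
        if k.sum()<3: continue
        rows.append((a+2,r[k].min(),r[k].max(),k.sum())); 
        i=np.where(k)[0]; 
        if abs(r[k].min()-.047)<.004: pin.append(t[i[r[i].argmin()],:2])
        if abs(r[k].max()-.060)<.003: pout.append(t[i[r[i].argmax()],:2])
    pin=np.array(pin);pout=np.array(pout)
    def fit(P):
        s=least_squares(lambda p:np.hypot(P[:,0]-p[0],P[:,1]-p[1])-p[2],[*c,.05],loss='soft_l1',f_scale=.001);return s.x
    a,b=fit(pin),fit(pout); print('inner',a.round(4),len(pin),'outer',b.round(4),len(pout)); c=(a[:2]+b[:2])/2
print('zmed',np.median(t[:,2]))
print([(int(x),round(i*1e3),round(o*1e3)) for x,i,o,_ in rows])
# tall ribs
e=q[(q[:,2]>.09)&(q[:,2]<.14)]; d=e[:,:2]-c;r=np.hypot(*d.T);az=np.degrees(np.arctan2(d[:,1],d[:,0]))
k=(r>.068)&(r<.076)
print('ribs',np.sort(az[k]).round(1), np.median(r[k]))
# lid
col=D['p'].reshape(-1,3).astype(int)
l=q[(q[:,2]>.012)&(q[:,2]<.03)&(np.hypot(q[:,0]-.583,q[:,1]+.322)<.075)]
h=cv2.convexHull(l[:,:2].astype(np.float32)*1000)[:,0]
def fith(P):
    s=least_squares(lambda p:np.hypot(P[:,0]-p[0],P[:,1]-p[1])-p[2],[583,-322,60],loss='soft_l1',f_scale=1);return s.x
print('plate',fith(h),np.median(l[:,2]))
for lo,hi in((.057,.068),):
    b=q[(q[:,2]>lo)&(q[:,2]<hi)&(np.hypot(q[:,0]-.583,q[:,1]+.322)<.075)]
    print('bar',len(b),b[:,2].mean(),cv2.minAreaRect(b[:,:2].astype(np.float32)*1000),b[:,:2].mean(0))
E
```

```text
inner [ 0.5482 -0.0159  0.0472] 80 outer [ 0.548  -0.0159  0.0595] 67
inner [ 0.5482 -0.0159  0.0472] 80 outer [ 0.548  -0.0159  0.0595] 66
inner [ 0.5482 -0.0159  0.0472] 80 outer [ 0.548  -0.0159  0.0595] 66
zmed 0.1345726008399856
[(-178, 47, 60), (-174, 47, 60), (-170, 47, 60), (-166, 47, 60), (-162, 47, 60), (-158, 48, 65), (-154, 54, 66), (-150, 54, 66), (-146, 54, 66), (-142, 54, 66), (-138, 53, 66), (-134, 48, 60), (-130, 47, 59), (-126, 47, 59), (-122, 47, 60), (-118, 47, 59), (-114, 47, 60), (-110, 47, 60), (-106, 47, 60), (-102, 47, 59), (-98, 47, 60), (-94, 47, 59), (-90, 47, 60), (-86, 47, 60), (-82, 47, 60), (-78, 47, 59), (-74, 47, 59), (-70, 47, 60), (-66, 47, 59), (-62, 47, 59), (-58, 47, 60), (-54, 47, 59), (-50, 47, 59), (-46, 47, 60), (-42, 47, 66), (-38, 48, 66), (-34, 47, 66), (-30, 47, 65), (-26, 47, 59), (-22, 47, 60), (-18, 47, 59), (-14, 47, 60), (-10, 47, 59), (-6, 47, 71), (-2, 48, 72), (2, 47, 59), (6, 47, 59), (10, 47, 60), (14, 47, 60), (18, 47, 59), (22, 48, 66), (26, 53, 66), (30, 54, 66), (34, 54, 66), (38, 53, 66), (42, 54, 66), (46, 48, 60), (50, 4
[... 319 characters left out ...]
, 66), (142, 47, 66), (146, 47, 66), (150, 47, 65), (154, 47, 60), (158, 47, 60), (162, 47, 60), (166, 47, 59), (170, 47, 60), (174, 47, 70), (178, 47, 72)]
ribs [ -4.3  -4.3  -4.2  -4.2  -3.5  -3.4  -3.4  -2.6  -2.6  -2.6  -1.8  -1.8
  -1.8  -1.7  -1.   -1.   -0.9  -0.9 175.9 175.9 176.  176.  176.1 176.6
 176.6 176.7 176.7 176.8 177.3 177.4 177.4 177.4 177.5 178.1 178.1 178.1
 178.1 178.2 178.8 178.8 178.8 178.8 178.9 179.5 179.5 179.5 179.6 179.6] 0.06995173417391934
plate [ 583.04602539 -320.89818333   60.03201136] 0.02046577723980267
bar 810 0.0619025028640379 ((582.5892944335938, -320.80206298828125), (16.472572326660156, 67.80184173583984), 32.89628601074219) [ 0.58194399 -0.31861555]
```

>>> step_arm --rows '[[[7,24,20,0,0,-8,1],[0,0,0,0,0,-8,1],[0,0,0,0,0,-8,1],[0,0,0,0,0,-7.8,1],[0,0,0,0,0,0,1],[0,0,0,0,0,0,1],[0,0,0,0,0,0,1]]]'

```text
time: 17.48
tcp_pos: [0.5911, 0.0084, 0.2988]
orientation: [0.858, -3.022, -0.0]
wrist_force: [0.4, 0.6, 0.8]
grip_width: 0.0853
```

```bash
cat >> h.py <<'E'
from scipy.optimize import least_squares
def rim(W,c=(.5481,-.0159)):
    c=np.array(c,float); q=W.reshape(-1,3)
    t=q[(abs(q[:,2]-.1345)<.006)&(np.hypot(q[:,0]-c[0],q[:,1]-c[1])<.085)]
    for it in range(3):
        d=t[:,:2]-c; r=np.hypot(*d.T); az=np.degrees(np.arctan2(d[:,1],d[:,0])); pin=[];pout=[];g=[]
        for a in np.arange(-180,180,2):
            i=np.where((az>=a)&(az<a+2))[0]
            if len(i)<3: continue
            if r[i].min()>.0505 and r[i].min()<.056: g.append(a+1)
            if abs(r[i].min()-.047)<.003: pin.append(t[i[r[i].argmin()],:2])
            if abs(r[i].max()-.060)<.003: pout.append(t[i[r[i].argmax()],:2])
        def fit(P):
            P=np.array(P); return least_squares(lambda p:np.hypot(P[:,0]-p[0],P[:,1]-p[1])-p[2],[*c,.05],loss='soft_l1',f_scale=.001).x
        a,b=fit(pin),fit(pout); c=(a[:2]+b[:2])/2
    e=q[(q[:,2]>.09)&(q[:,2]<.14)]; d=e[:,:2]-c;r=np.hypot(*d.T);az=np.degrees(np.arctan2(d[:,1],d[:,0]))
    k=az[(r>.068)&(r<.0755)]
    print('inner',a.round(4),'outer',b.round(4),'z',np.median(t[:,2]).round(4),'gaps',g,'ribs',[np.ptp(k[abs(k)<30])if 0 else np.median(k[abs(k)<30]),np.median(k[abs(k)>150]%360)])
    return c
def lid(W,c=(.583,-.321),z0=0):
    q=W.reshape(-1,3); n=np.hypot(q[:,0]-c[0],q[:,1]-c[1])<.075
    l=q[n&(q[:,2]>.012+z0)&(q[:,2]<.03+z0)]; h=cv2.convexHull(l[:,:2].astype(np.float32)*1000)[:,0]
    s=least_squares(lambda p:np.hypot(h[:,0]-p[0],h[:,1]-p[1])-p[2],[c[0]*1e3,c[1]*1e3,60],loss='soft_l1',f_scale=1).x
    b=q[n&(q[:,2]>.055+z0)&(q[:,2]<.07+z0)]
    print('plate',s.round(2),np.median(l[:,2]).round(4)); print('bar',len(b),np.median(b[:,2]).round(4),cv2.minAreaRect(b[:,:2].astype(np.float32)*1000))
E
python3 -c "
from h import *
ax()
p,d,W=cloud('wrist'); cv2.imwrite('pics/w13.png',p[:,:,::-1]); np.savez('w13.npz',W=W,p=p)
rim(W); lid(W); ax()
p,d,W=cloud('scene');lid(W)
"
```

```text
t 17.48 tcp [0.5911 0.0084 0.2988] xaz -148.3 z [-2.e-04 -0.e+00 -1.e+00] q [-0.29  0.29  0.29  1.37 -0.08  1.49  2.12] F [0.4 0.6 0.8] w 0.0853
inner [ 0.5482 -0.016   0.0472] outer [ 0.5481 -0.0161  0.0594] z 0.1346 gaps [np.int64(-157), np.int64(-155), np.int64(-153), np.int64(-151), np.int64(-149), np.int64(-147), np.int64(-145), np.int64(-143), np.int64(-141), np.int64(-139), np.int64(-137), np.int64(-135), np.int64(23), np.int64(25), np.int64(27), np.int64(29), np.int64(31), np.int64(33), np.int64(35), np.int64(37), np.int64(39), np.int64(41), np.int64(43), np.int64(45)] ribs [np.float64(-2.4083980848089594), np.float64(177.78082413268584)]
plate [ 583.01 -321.03   59.8 ] 0.0206
bar 0 nan ((0.0, 0.0), (0.0, 0.0), 0.0)
t 17.52 tcp [0.5911 0.0083 0.2989] xaz -148.29 z [-1.e-04 -0.e+00 -1.e+00] q [-0.29  0.29  0.29  1.37 -0.08  1.49  2.12] F [-0.1 -0.   0.5] w 0.0851
plate [ 584.74 -321.23   59.69] 0.0195
bar 138 0.0609 ((584.4940795898438, -322.04473876953125), (18.643585205078125, 66.5265884399414), 32.112953186035156)
  return _methods._mean(a, axis=axis, dtype=dtype,
  ret = ret.dtype.type(ret / rcount)
```

```bash
python3 -c "
from h import *
go([.583,-.321,.2],122.9)"
```

```text
t 17.57 tcp [0.5911 0.0083 0.2989] shift mm [ 180.  -275.8   98.9] norm 343.9 turn deg [-0.000e+00 -1.000e-02  8.882e+01] w 0.0857
```

>>> step_arm --rows '[[[30,-46,0,0,0,0,1],[30,-46,0,0,0,0,1],[30,-46,20,0,0,0,1],[30,-46,25,0,0,0,1],[30,-46,25,0,0,0,1],[30,-46,25,0,0,0,1],[0,0,0,0,0,8.9,1],[0,0,0,0,0,8.9,1],[0,0,0,0,0,8.9,1],[0,0,0,0,0,8.9,1],[0,0,0,0,0,8.9,1]]]'

```text
time: 18.95
tcp_pos: [0.5835, -0.3212, 0.2038]
orientation: [-0.357, -3.121, -0.0]
wrist_force: [-0.2, 0.1, -0.1]
grip_width: 0.0854
```

>>> step_arm --rows '[[[0,0,0,0,0,8.9,1],[0,0,0,0,0,8.9,1],[0,0,0,0,0,8.9,1],[0,0,0,0,0,8.9,1],[0,0,0,0,0,8.7,1],[0,0,0,0,0,0,1],[0,0,0,0,0,0,1],[0,0,0,0,0,0,1],[0,0,0,0,0,0,1]]]'

```text
time: 20.08
tcp_pos: [0.5834, -0.3213, 0.2039]
orientation: [-1.499, -2.761, -0.0]
wrist_force: [-0.6, -0.7, -0.6]
grip_width: 0.0853
```

```bash
python3 -c "
from h import *
ax()
p,d,W=cloud('wrist'); cv2.imwrite('pics/w14.png',p[:,:,::-1]); np.savez('w14.npz',W=W,p=p)
lid(W); go([.583,-.321,.0335],122.9)
"
```

```text
t 20.07 tcp [ 0.5834 -0.3213  0.2039] xaz 123.02 z [ 0.e+00  1.e-04 -1.e+00] q [-0.01  0.57  0.73  1.32 -0.37  1.39  1.28] F [-0.6 -0.7 -0.6] w 0.0853
plate [ 582.77 -321.76   59.71] 0.0206
bar 1419 0.0624 ((582.5579223632812, -321.212890625), (15.741915702819824, 67.288330078125), 32.61373519897461)
t 20.12 tcp [ 0.5834 -0.3213  0.2039] shift mm [  0.5  -0.2 170.4] norm 170.4 turn deg [ 0.   -0.    0.11] w 0.0857
```

View pics/w14.png

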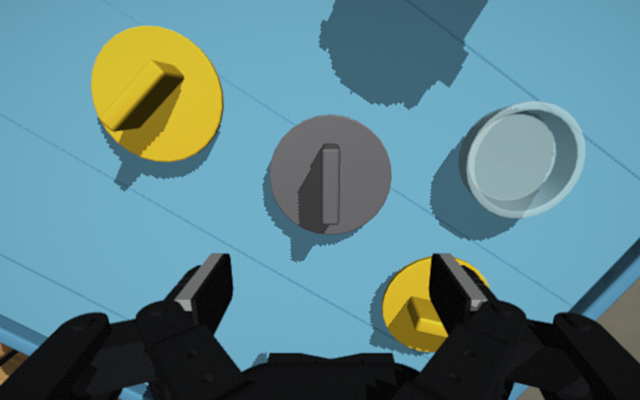

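>>> step_arm --rows '[[[0.3,0,45,0,0,0.3,1],[0,0,50,0,0,0,1],[0,0,45,0,0,0,1],[0,0,22,0,0,0,1],[0,0,8,0,0,0,1],[0,0,0,0,0,0,1],[0,0,0,0,0,0,1],[0,0,0,0,0,0,1]]]'

```text
time: 21.12
tcp_pos: [0.584, -0.3214, 0.0353]
orientation: [1.506, 2.755, 0.0]
wrist_force: [0.4, 0.7, 1.2]
grip_width: 0.0854
```

```bash
python3 -c "
from h import *
ax(); go([.5827,-.3214,.0335],122.7)
"
```

```text
t 21.12 tcp [ 0.584  -0.3214  0.0353] xaz 122.68 z [ 1.9e-03 -8.0e-04 -1.0e+00] q [ 0.02  0.71  0.65  1.5  -0.47  1.08  1.35] F [0.4 0.7 1.2] w 0.0854
t 21.12 tcp [ 0.584  -0.3214  0.0353] shift mm [ 0.7 -1.1  1.8] norm 2.2 turn deg [ 0.07  0.1  -0.02] w 0.0854
```

>>> step_arm --rows '[[[0.7,-1,1.3,0,0,0,1],[0,0,0,0,0,0,1],[0,0,0,0,0,0,-1],[0,0,0,0,0,0,-1],[0,0,0,0,0,0,-1],[0,0,0,0,0,0,-1],[0,0,0,0,0,0,-1],[0,0,0,0,0,0,-1],[0,0,0,0,0,0,-1]]]' --squeeze 80

```text
time: 22.25
tcp_pos: [0.5821, -0.321, 0.0327]
orientation: [1.507, 2.756, -0.0]
wrist_force: [-1.4, 0.4, 1.2]
grip_width: 0.0153
```

```bash
python3 -c "
from h import *
ax(); go([.5827,-.3214,.0335],122.7)
"
```

```text
t 22.25 tcp [ 0.5821 -0.321   0.0327] xaz 122.67 z [ 1.e-04 -1.e-04 -1.e+00] q [ 0.02  0.72  0.65  1.5  -0.47  1.08  1.35] F [-1.4  0.4  1.2] w 0.0153
t 22.25 tcp [ 0.5821 -0.321   0.0327] shift mm [-0.6  0.3 -0.8] norm 1.1 turn deg [ 0.    0.01 -0.03] w 0.0153
```

>>> step_arm --rows '[[[0,0,-20,0,0,0,-1],[0,0,-45,0,0,0,-1],[0,0,-50,0,0,0,-1],[0,0,-50,0,0,0,-1],[0,0,-40,0,0,0,-1],[0,0,0,0,0,-9,-1],[0,0,0,0,0,-9,-1],[0,0,0,0,0,-9,-1],[0,0,0,0,0,-9,-1],[0,0,0,0,0,-9,-1],[0,0,0,0,0,-9,-1],[0,0,0,0,0,-9,-1]]]'

```text
time: 23.75
tcp_pos: [0.5817, -0.3212, 0.2388]
orientation: [-0.163, 3.137, -0.001]
wrist_force: [0.1, -1.1, -2.3]
grip_width: 0.0153
```

>>> step_arm --rows '[[[0,0,0,0,0,-9,-1],[0,0,0,0,0,-9,-1],[0,0,0,0,0,-8.8,-1],[0,0,0,0,0,0,-1],[0,0,0,0,0,0,-1],[0,0,0,0,0,0,-1]]]'

```text
time: 24.5
tcp_pos: [0.582, -0.321, 0.2378]
orientation: [0.875, -3.017, 0.0]
wrist_force: [-0.4, 0.3, -1.6]
grip_width: 0.0152
```

```bash
python3 -c "
from h import *
ax(); 
l=Rd(212.5).apply([-.0006,0,0])
go(np.array([.5481,-.0160,.20])-l,212.5)
p,d,W=cloud('wrist'); cv2.imwrite('pics/w15.png',p[:,:,::-1]); np.savez('w15.npz',W=W,p=p)
"
```

```text
t 24.5 tcp [ 0.582  -0.321   0.2378] xaz -147.65 z [-1.e-04 -2.e-04 -1.e+00] q [ 0.18  0.49  0.43  1.26 -0.2   1.43  2.73] F [-0.4  0.3 -1.6] w 0.0152
t 24.5 tcp [ 0.582  -0.321   0.2378] shift mm [-134.   275.8   37.7] norm 308.9 turn deg [-0.   -0.01 -0.15] w 0.0152
```

View pics/w15.png

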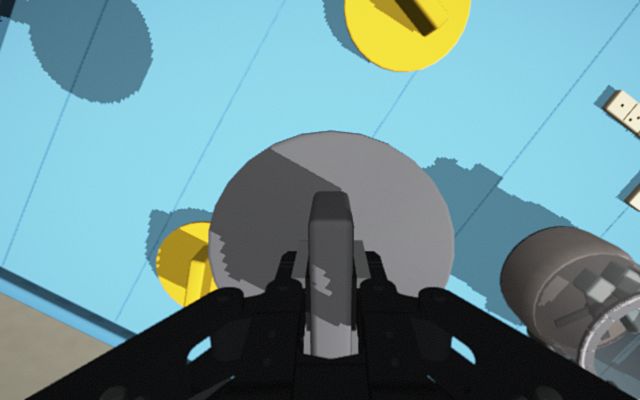

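```bash
python3 -c "
from h import *
W=np.load('w15.npz')['W'];q=W[120:260,200:460].reshape(-1,3); t=q[(q[:,2]>.21)&(q[:,2]<.236)]
M=Rd(212.35).as_matrix(); T=(t-[.582,-.321,.2378])@M
print(np.median(T[:,2]),T.min(0),T.max(0))
h=cv2.convexHull(T[:,:2].astype(np.float32)*1000)[:,0]; h=h[h[:,0]>0]
s=least_squares(lambda p:np.hypot(h[:,0]-p[0],h[:,1]-p[1])-60,[0,0],loss='soft_l1',f_scale=.5).x; print(s)
n=np.c_[T[:,:2],np.ones(len(T))]; k=abs(T[:,2]-np.median(T[:,2]))<.003; print(np.linalg.lstsq(n[k],T[k,2],rcond=None)[0])
"
```

```text
0.01207311903890532 [-0.00289109 -0.05968533  0.00181307] [0.05890244 0.06037361 0.01899603]
[-1.22207141  0.46187799]
[ 0.0025513  -0.00031583  0.01201883]
```

>>> step_arm --rows '[[[-22.3,46,0,0,0,0,-1],[-22.3,46,0,0,0,0,-1],[-22.3,46,0,0,0,0,-1],[-22.3,46,0,0,0,-0.1,-1],[-22.3,46,0,0,0,0,-1],[-22.3,45.6,10,0,0,0,-1],[0,0,20,0,0,0,-1],[0,0,8,0,0,0,-1],[0,0,0,0,0,0,-1],[0,0,0,0,0,0,-1],[0,0,0,0,0,0,-1]]]'

```text
time: 25.92
tcp_pos: [0.5472, -0.0172, 0.2003]
orientation: [-0.879, 3.015, -0.0]
wrist_force: [-0.3, 0.2, -1.9]
grip_width: 0.0148
```

```bash
cat >>h.py <<'E'
def lg(z,az=212.5,off=(-.0009,.0002,0)): go(np.array([.5481,-.0160,z])-Rd(az).apply(off),az)
E
python3 -c "
from h import *
ax();lg(.1527)
p,d,W=cloud('side'); 
f=lambda i:cv2.resize(i,(400,400),interpolation=cv2.INTER_CUBIC)
b,_,_=cloud('scene')
cv2.imwrite('pics/z16.png',np.hstack([f(p[130:270,270:390]),f(b[130:250,250:370])])[:,:,::-1])
"
```

```text
t 25.93 tcp [ 0.5472 -0.0172  0.2003] xaz -147.5 z [ 0.001  0.    -1.   ] q [-0.28  0.24  0.31  1.66 -0.08  1.25  2.18] F [-0.3  0.2 -1.9] w 0.0148
t 25.93 tcp [ 0.5472 -0.0172  0.2003] shift mm [-0.5  0.4 47.6] norm 47.6 turn deg [-0.03  0.05  0.  ] w 0.0148
```

View pics/z16.png

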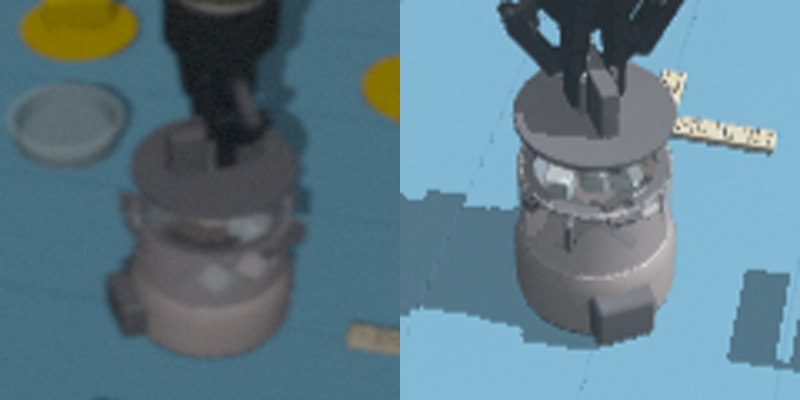

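>>> step_arm --rows '[[[-0.5,0.4,14,0,0,0,-1],[0,0,12,0,0,0,-1],[0,0,6,0,0,0,-1],[0,0,5,0,0,0,-1],[0,0,4,0,0,0,-1],[0,0,0,0,0,0,-1],[0,0,0,0,0,0,-1]]]'

```text
time: 26.9
tcp_pos: [0.5472, -0.016, 0.1589]
orientation: [-0.881, 3.015, -0.0]
wrist_force: [0.8, -0.5, -1.8]
grip_width: 0.0154
```

```bash
python3 -c "
from h import *
ax();lg(.1527)"
```

```text
t 26.9 tcp [ 0.5472 -0.016   0.1589] xaz -147.43 z [ 5.e-04  0.e+00 -1.e+00] q [-0.28  0.27  0.3   1.71 -0.09  1.17  2.18] F [ 0.8 -0.5 -1.8] w 0.0154
t 26.9 tcp [ 0.5472 -0.016   0.1589] shift mm [ 0.1 -0.6  6.2] norm 6.3 turn deg [-0.01  0.03  0.07] w 0.0154
```

>>> step_arm --rows '[[[0,-0.4,3,0,0,0,-1],[0,0,2,0,0,0,-1],[0,0,1,0,0,0,-1],[0,0,0.7,0,0,0,-1],[0,0,0,0,0,0,-1],[0,0,0,0,0,0,-1]]]'

```text
time: 27.65
tcp_pos: [0.5472, -0.0164, 0.1526]
orientation: [-0.881, 3.015, 0.0]
wrist_force: [-3.9, 0.7, 5.2]
grip_width: 0.0151
```

```bash
python3 -c "
from h import *
ax();lg(.1527)
p,d,W=cloud('side'); 
f=lambda i:cv2.resize(i,(400,400),interpolation=cv2.INTER_CUBIC)
b,_,_=cloud('scene')
cv2.imwrite('pics/z17.png',np.hstack([f(p[130:270,270:390]),f(b[130:250,250:370])])[:,:,::-1])
"
```

```text
t 27.65 tcp [ 0.5472 -0.0164  0.1526] xaz -147.43 z [ 4.e-04  2.e-04 -1.e+00] q [-0.28  0.28  0.3   1.72 -0.09  1.15  2.19] F [-3.9  0.7  5.2] w 0.0151
t 27.65 tcp [ 0.5472 -0.0164  0.1526] shift mm [-0.  -0.4 -0.1] norm 0.4 turn deg [-0.    0.03  0.07] w 0.0151
```

View pics/z17.png

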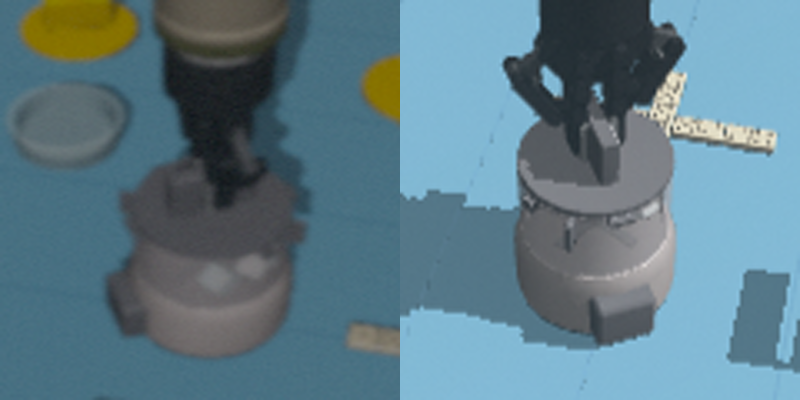

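>>> step_arm --rows '[[[0,0,-0.2,0,0,3,-1],[0,0,0,0,0,4,-1],[0,0,0,0,0,4,-1],[0,0,0,0,0,4,-1],[0,0,0,0,0,4,-1],[0,0,0,0,0,4,-1],[0,0,0,0,0,4,-1],[0,0,0,0,0,4,-1],[0,0,0,0,0,3,-1],[0,0,0,0,0,0,-1],[0,0,0,0,0,0,-1],[0,0,0,0,0,0,-1]]]'

```text
time: 29.25
tcp_pos: [0.5477, -0.016, 0.1526]
orientation: [0.037, 3.14, 0.001]
wrist_force: [0.1, 2.6, 5.8]
grip_width: 0.0153
```

```bash
python3 -c "
from h import *
ax();lg(.1527,178.6);print(get_state()['moment'])
p,d,W=cloud('wrist'); cv2.imwrite('pics/w18.png',p[:,:,::-1]); np.savez('w18.npz',W=W,p=p)
p,d,W=cloud('side'); 
f=lambda i:cv2.resize(i,(400,400),interpolation=cv2.INTER_CUBIC)
b,_,_=cloud('scene')
cv2.imwrite('pics/z18.png',np.hstack([f(p[130:270,270:390]),f(b[130:250,250:370])])[:,:,::-1])
"
```

```text
t 29.25 tcp [ 0.5477 -0.016   0.1526] xaz 178.64 z [ 1.1e-03  4.0e-04 -1.0e+00] q [-0.35  0.29  0.39  1.72 -0.12  1.15  1.62] F [0.1 2.6 5.8] w 0.0153
t 29.25 tcp [ 0.5477 -0.016   0.1526] shift mm [ 0.5 -0.2 -0.1] norm 0.5 turn deg [0.03 0.06 0.04] w 0.0153
[0.34735565 0.0706037  0.07458779]
```

View pics/w18.png

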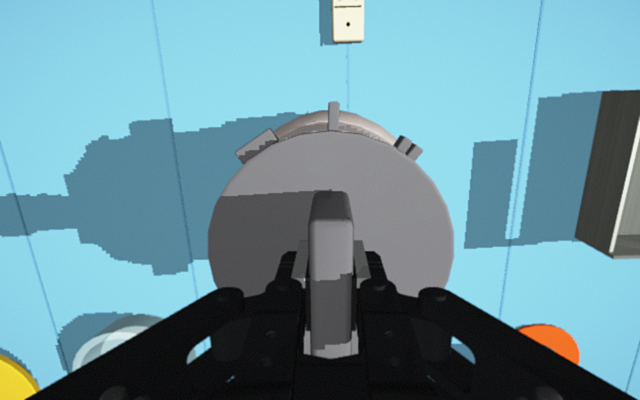

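View pics/z18.png

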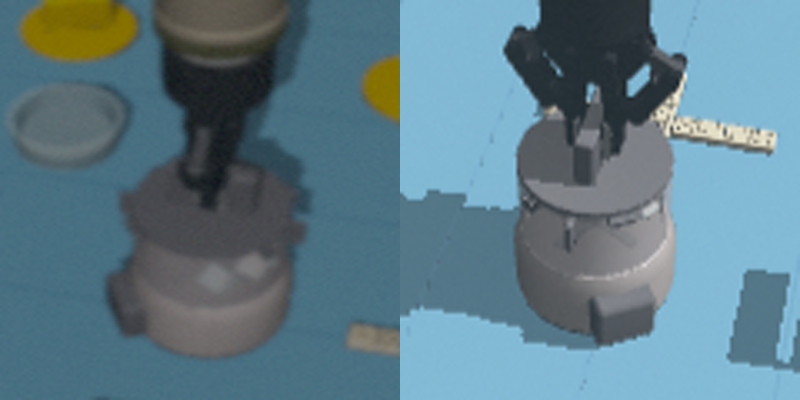

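>>> step_arm --rows '[[[0,0,0,0,0,0,-1],[0,0,0,0,0,0,-1],[0,0,0,0,0,0,-1],[0,0,0,0,0,0,-1]]]'

```text
time: 29.9
tcp_pos: [0.5477, -0.016, 0.1526]
orientation: [0.038, 3.14, 0.001]
wrist_force: [0.1, 1.7, 5.8]
grip_width: 0.0151
```

```bash
python3 -c "
from h import *
ax();s=get_state();print(s['moment'],abs(s['joint_velocities']).max())
b,_,W=cloud('scene');q=W.reshape(-1,3)
for n,c,lo,hi in (('cup',(.75,.19),.088,.1),('ash',(.725,-.21),.031,.04)):
    for Q in (np.load('scene.npz')['W'].reshape(-1,3),q):
        t=Q[(np.hypot(Q[:,0]-c[0],Q[:,1]-c[1])<.08)&(Q[:,2]>lo)&(Q[:,2]<hi)]; print(n,t.mean(0).round(4),len(t))
t=q[(q[:,2]>.098)&(q[:,2]<.115)&(abs(q[:,0]-.55)<.07)&(abs(q[:,1]-.2445)<.03)];print('scoop bar',np.median(t[:,2]),t.mean(0))
print(job_done())
"
```

```text
t 29.9 tcp [ 0.5477 -0.016   0.1526] xaz 178.62 z [ 1.1e-03  5.0e-04 -1.0e+00] q [-0.35  0.29  0.39  1.72 -0.12  1.15  1.62] F [0.1 1.7 5.8] w 0.0151
[0.37422316 0.07415962 0.16549691] 0.0019129302411535713
cup [0.744  0.1869 0.0951] 252
cup [0.744  0.1874 0.0951] 257
ash [ 0.7275 -0.21    0.034 ] 371
ash [ 0.7275 -0.2092  0.0339] 368
scoop bar 0.10305462817360533 [0.55932363 0.24427847 0.10284907]
the job is handed in; nothing more can be done
None
```

I poured the ice into the crusher, stood the empty scoop back on the table at about (0.54, 0.24), and fitted the lid. I then turned it about 34° clockwise and handed the job in at 29.9 s, still gripping the lid at 80 N.

Last checks:
- **Lid:** it sits at the expected home height, to within about 0.1 mm, and level. The bar points at the tall half-way ribs.
- **Pulse ring:** its angle can't be read. The moment about the vertical read 0.07 to 0.17 N m, where about 0.08 is expected, so the two readings disagree somewhat. By the turn angle, the ring should be near 0.55 rad.
- **Ice:** the wrist camera showed four cubes in the bowl. I infer the fifth lies under one of them, because that cube's top is one cube height above the others. The scoop was seen empty.
- **Scoop:** it is upright and let go, with the bar's top at about 0.103 to 0.104 m.
- **Cup and ashtray:** both are within 1 mm of where they started.

The fixed cameras and the wrist camera disagreed by up to 3 mm on the bowl's centre. I used the wrist value, which stayed the same at two hand angles, and the lid went in with only about 5 N.

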